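Return the reamer from its snap-cover case to the drawer tray

ROBOT

A 6-joint arm with a two-finger parallel gripper is mounted at the origin on the work surface. World frame = base frame: x ahead of the robot, y to its left, z up, the work surface at z = 0. Lengths are in m, angles in rad, forces in N, time in s.
With the tool pointing down it reaches from about 0.25 to 0.725 m from the base axis. Payload 4 kg.
Tool frame: the origin (TCP) lies on the centre line of the jaws, within the pads' length; the fingertips stand 17 mm ahead of it and the grasp point (between the pads) lies 2 mm behind it; z points along the fingers, y is the line along which they close (so a half turn about z gives the same grasp; the last joint's range is limited). The gripper opens to 85 mm and grips with 20 to 120 N. Pads are 22 mm wide; open, the fingers measure 114 mm over their backs; the gripper's body (76 mm by 85 mm) begins 54 mm behind the grasp point. The pads swing forward as they close: fully open they stand 13 mm farther back than shut.
Start: joints at [1.203, 0.241, 0.005, 1.335, 0, 1.571], TCP at [0.18, 0.467, 0.221] pointing down, gripper open.
Joint ranges: [-2.72, 2.72], [-1.05, 1.87], [-1.09, 1.28], [-1.99, 2.15], [-1.42, 1.44], [-3.14, 3.14]. Speed limits (rad/s): [2.79, 2.79, 3.14, 3.14, 3.14, 3.14].

INTERFACE

Orientations are given as a unit quaternion [x, y, z, w].
In Python, from workcell import bot, camera, get_calibration gives the robot as it stands.
- The arm moves only by the tool apply_moves, never from a script. Its argument "steps" is a list of rows, each a list of 3 entries, a list of its own where there are three numbers: the shift along the tool's x, y, z as a fraction of full scale, then the turn, a rotation vector about the tool's x, y, z as a fraction of full scale, then the opening, from 0 (shut) to 1 (fully open). A call has exactly 8 rows; each row shifts and turns the commanded pose from where the row before left it, along the tool's axes as they then stand; what a row does not reach is not made up. Full scale, the value 1, is 20 cm for a shift and pi rad for a turn. A row lasts 1/12 s, in which the tool goes at most 41.7 mm and 7.16 degrees, less where a joint would pass 70% of its speed; a pose out of reach is approached as far as the arm can. A call with a number of a shift or a turn outside -1 to 1 is refused whole. A call with a gripper value outside its range is refused whole. The fingers move at their own pace and stop on an object; the grip force is fixed at half the most. Time passes only in rows, so rows that do not move let the fingers close, or fill a call up. It gives the time, the measured TCP pose, the force, the opening and the grip force at its end, in the units of the state.
- bot.get_obs(): the state, without advancing time (a new reading comes with each control period).
- camera(name): name is "scene" or "top"; returns (picture, depth): 480x640x3 uint8, red, green, blue; 480x640 float32, m along the optical axis (not along the pixel's ray), 0 where there is no reading.
- get_calibration(name): a dict with "fov_y" (degrees; the focal length in pixels is half the picture's height over the tangent of half this angle, whatever the lens; pixels are square), "cx", "cy" (the principal point, pixels), "rvec" (rotation vector, rad) and "tvec" (3), from world to camera coordinates, as OpenCV has them. Camera axes: x right, y down, z forward; pixel columns grow to the right and rows downward; lengths in m; the calibration is good to about 2 mm. A picture is of the moment at which its call begins. get_calibration takes no time and is no camera call.
- bot.job_done(): hands the job in; it is judged then, once.
The state is a dict: "clock": time; "joint_pos": joint angles; "joint_vel": joint speeds; "tau": joint torques, N m; "eef_pos": TCP position; "tool_rot": TCP orientation; "ft_force": force on the tool from outside, world axes, zero at the start; "ft_torque": the same for the moment, N m; "grip_width": finger opening in m; "grasp_force": force on a finger pad.
Only numpy, scipy, OpenCV 4.12 (cv2) and the standard library are available. Lean on these libraries where they do the work, as an engineer would, in place of code of your own. Each camera call takes 0.05 s, during which the arm holds its last target. There are 200 camera calls.

TASK

Put the reamer in the green case back with the others: squeeze the two black side tabs of the case's snap-fit cover together, draw the cover off and lay it top up on the rubber mat. Then lay the reamer lengthwise in the empty middle lane of the tin tray, midway along it, and push the drawer fully shut. Set both things down rather than dropping them, and leave the other tools where they stand.

Things in the scene. Friction and masses are not known exactly. Their poses are not given: they have to be found in the camera images.
- cover_mid (a point): Centre of the snap-fit cover, a hollow green hood 52 mm wide (x), 180 long (y), 40 high (z, out through its top), 90 g; the rim is 20 below this point, nothing hangs lower. At the start it is on the case, sloping 38 deg towards the robot. Squeeze both tabs at once, keep them in and pull straight along z: free after 15 of travel. It holds if the tabs are not pressed.
- case_rim (a point): Middle of the rim plane of the green case's lower half, fixed on a grey sloping stand. x points up the slope (38 deg), y along the case, z square out of it. Case 54 x 180 mm, rim 14 above its bottom and about 83 above the bench. Two catch frames under the cover stand 14 above the rim at |x| 19 to 23, |y| below 17. Both long sides are clear for fingers down to the rim.
- tab_low (a joint): Travel of the black ribbed tab in the middle of the cover's -x side (lower on the slope), m: 0 out, 0.0055 fully in (9 N), free of its catch from 0.004; springs back. Tab 36 mm long (y) x 18 high, centre 4 above cover_mid (24 above the rim). The two tabs' outer faces are 66 apart, 55 when both are fully in, still 1.5 proud of the walls.
- tab_high (a joint): The same for the tab on the cover's +x side (higher on the slope).
- reamer_mid (a point): Balance point, on the axis, of the steel reamer in the case: 110 g, 120 mm long along y; 14 dia. flutes from y -10 to +50, 10 dia. shank from -70 to -10. At the start x, z are as the case's and its axis is 10 above the case rim, on V saddles at its y +34 to 42 and -56 to -48. Free to grasp here across x with 20 clear each side above the rim; lifts out along z.
- tray_lane (a point): Empty middle lane of the tin tray fixed in the drawer: where a 14 mm dia. reamer's axis lies, midway along. y along the lane, -x the way the drawer opens, z up. V notches at y +-30 hold it either way round. Floor 21 below. Tray 142 x 180; other reamers fixed 44 either side. Drawer front panel 85 towards -x, top edge 54 above this point; side walls 96 off in y, tops 18 above.
- drawer (a joint): Opening of the drawer, m: 0 shut, 0.2 open to its stop. It slides at a push of 2 N or so and stays where it is left.
- drawer_handle (a point): Middle of the drawer's bar handle: level bar 9 mm dia., 90 long along the drawer's y, 32 in front of the panel, 66 above the bench, open in front and above. Pushing it along the drawer's +x (tray_lane's x) shuts the drawer. The steel drawer unit is 228 wide, 254 deep, 100 high, galvanized on top; its face is where the panel comes when shut.
- mat: Black rubber mat, fixed flat on the bench, 200 (x) x 220 (y) x 3 mm thick; origin at the centre of its underside. The V-block stands on its +x part.
- plumb_bob: Bystander: brass plumb bob 99 mm tall, 42 dia., standing point up on the drawer unit; origin at the centre of its underside.
- countersink: Bystander: steel countersink, head 38 mm dia., standing shank up, 70 tall, on the drawer unit; origin under its centre.
- hold_knob: Bystander: knurled hold-down knob 44 mm dia. with a stud, 64 tall, on the drawer unit; origin under its centre.
- v_block: Bystander: steel V-block 45 (x) x 80 (y) x 42 mm high, on the mat; origin at the centre of its underside.
- chuck_key: Bystander: T-handled chuck key 110 long (x), 90 across, 20 mm high, lying on the bench in front of the case stand; origin on the bench near its middle.
- oil_bottle: Bystander: white oil bottle 54 dia., 150 mm tall, behind the case stand; origin at the centre of its underside.
- strap_clamp: Bystander: dark steel stepped clamp 110 (x) x 32 x 30 mm high, behind the mat; origin at the centre of its underside.
Mind the look-alikes: they are no part of the job. Of the things that look like the part that bears cover_mid, the smaller one is meant.

How it is judged:
On the way, in this order (a step that is already met when the one before it is completed fails the run):
1. both tabs pressed in while the cover is still on the case (value of joint each of tab_low, tab_high above 0.004 m and z of cover_mid in the frame of case_rim below 0.028 m and distance between cover_mid and case_rim below 0.034 m), for 0.1 s.
2. cover laid top up on the mat and let go (x of cover_mid in the frame of mat between -0.085 and 0.085 m and y of cover_mid in the frame of mat between -0.1 and 0.1 m and z of cover_mid in the frame of mat between 0.018 and 0.028 m and angle between cover_mid's own z axis and vertical below 0.08 rad and linear speed of cover below 0.03 m/s and contact force between cover and the fingers below 0.05 N), for 0.2 s.
3. reamer laid in the middle lane of the tray and let go (x of reamer_mid in the frame of tray_lane between -0.007 and 0.007 m and y of reamer_mid in the frame of tray_lane between -0.02 and 0.02 m and z of reamer_mid in the frame of tray_lane between -0.007 and 0.006 m and angle between the y axis of reamer_mid and the y axis of tray_lane, either way round below 0.12 rad and linear speed of reamer below 0.05 m/s and contact force between reamer and the fingers below 0.05 N), for 0.2 s.
4. drawer pushed shut (value of joint drawer below 0.008 m), for 0.2 s.
At the end, for the whole second after the job is handed in: Cover at rest flat and top up on the mat (centre at least 10-15 mm inside its edges), reamer at rest in the tray's middle lane (within 7 mm of its line, 20 mm of its middle, 7 degrees), drawer shut to within 8 mm (x of cover_mid in the frame of mat between -0.085 and 0.085 m and y of cover_mid in the frame of mat between -0.1 and 0.1 m and z of cover_mid in the frame of mat between 0.018 and 0.028 m and angle between cover_mid's own z axis and vertical below 0.08 rad and x of reamer_mid in the frame of tray_lane between -0.007 and 0.007 m and y of reamer_mid in the frame of tray_lane between -0.02 and 0.02 m and z of reamer_mid in the frame of tray_lane between -0.007 and 0.006 m and angle between the y axis of reamer_mid and the y axis of tray_lane, either way round below 0.12 rad and linear speed of each of cover, reamer below 0.02 m/s and value of joint drawer below 0.008 m); the robot touches nothing.
It fails at once if a bystander pushed more than 20 mm from its place (distance of any of plumb_bob, countersink, hold_knob, v_block, chuck_key, oil_bottle, strap_clamp from where it was at the start of the episode above 0.02 m).
It fails at once if the cover or the reamer dropped (falls free faster than 0.6 m/s) ((linear speed of cover above 0.6 m/s and contact force between cover and anything else below 0.02 N) or (linear speed of reamer above 0.6 m/s and contact force between reamer and anything else below 0.02 N)).
It also fails if it takes over 72 s, if anything falls off the work surface, if the arm or the gripper's body presses on something with over 40 N, if the wrist force passes 120 N, or if a joint passes its speed limit or range.

## Working session

There is one attempt and no reset: what is moved stays moved. The work goes in short steps, Python scripts to look and compute and a tool call to move; the robot and the scene stay as the last step left them, time stands still between calls to the robot, and variables do not carry over. Pictures are saved under pics/ and viewed, at most 10 in all, crops included, and the job is handed in when it is done.

Besides the shell and the picture viewer there is one more tool, called after "Request:" as name(argument=value, ...) on one line, values as JSON. apply_moves: Moves the arm, as the interface text tells. Its arguments: {"type":"object","properties":{"steps":{"type":"array"}},"required":["steps"]}

```bash
mkdir -p pics; ls; python3 - <<'E'
from workcell import bot,camera,get_calibration
import cv2,numpy as np
for n in("scene","top"):
    p,d=camera(n); cv2.imwrite(f"pics/{n}0.png",p[:,:,::-1]); np.savez(f"{n}0.npz",p=p,d=d)
    print(n,get_calibration(n), (d>0).mean())
print(bot.get_obs())
E
```

```text
pics
scene {'fov_y': 44.87572731899235, 'cx': 317.26575534944163, 'cy': 231.3842840859838, 'rvec': array([ 1.95158241,  1.66349071, -0.56906485]), 'tvec': array([-0.00651202, -0.3424012 ,  1.63672167])} 0.9959733072916667
top {'fov_y': 50.6618458909233, 'cx': 329.433714874902, 'cy': 240.84508928457714, 'rvec': array([ 2.11912783, -2.13226197,  0.1849643 ]), 'tvec': array([-0.05362489,  0.51786414,  1.30183742])} 0.9960091145833333
{'clock': 0.1, 'joint_pos': array([ 1.20299117e+00,  2.41350749e-01,  3.89170814e-03,  1.33517906e+00,
       -3.91099358e-05,  1.57084662e+00]), 'joint_vel': array([ 0.00041092, -0.00255183,  0.00286238, -0.00069023, -0.00011705,
       -0.00079523]), 'tau': array([-6.08371574e-04, -3.73138225e+01,  2.53010345e+01,  1.08808646e-02,
       -4.56710757e-05, -1.56919299e-05]), 'eef_pos': array([0.1795941 , 0.46603212, 0.22020793]), 'tool_rot': array([ 1.82892353e-01,  9.83132513e-01, -9.08939774e-04, -1.49152716e-04]), 'ft_force': array([-0.29403551, -0.61050314,  0.20163434]), 'ft_torque': array([-0.0200492 , -0.03049069,  0.06855629]), 'grasp_force': 0.0, 'grip_width': 0.08553356174777008}
```

View pics/scene0.png

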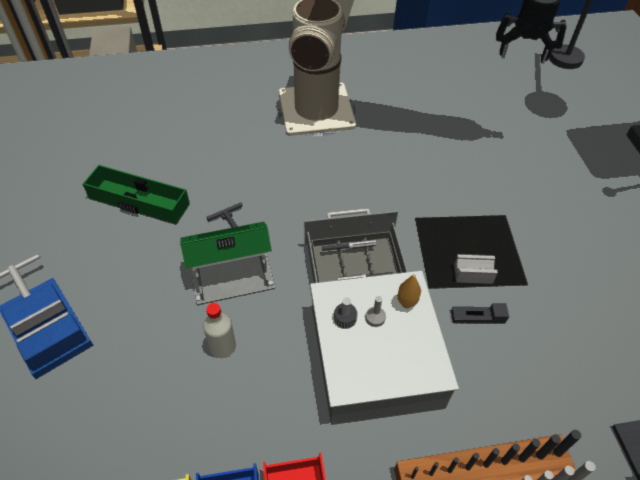

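View pics/top0.png

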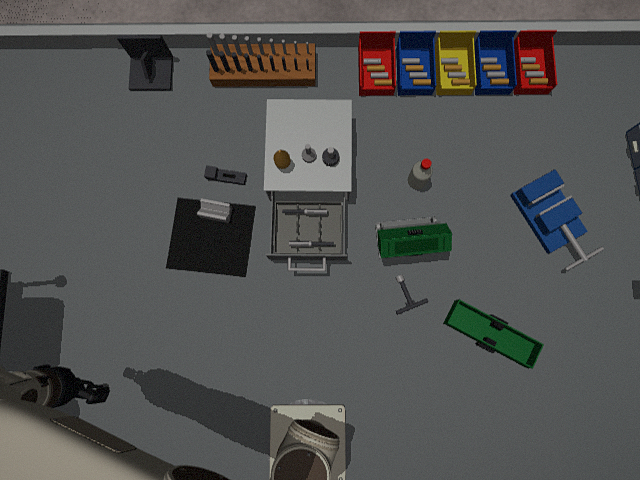

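The scene view shows the cased green cover at (227,243), the drawer tray at (355,255), the mat at (470,250), and the unit with bystanders on it. In the top view the case is at (415,240), the mat at (210,237), the tray at (310,228) and the handle at (307,265). The larger upturned green hood at (493,333) is the look-alike.

```bash
cat > h.py <<'E'
from workcell import bot,camera,get_calibration
import cv2,numpy as np
from scipy.spatial.transform import Rotation as R
def cal(n):
    c=get_calibration(n); f=240/np.tan(np.radians(c['fov_y'])/2); return f,c['cx'],c['cy'],R.from_rotvec(c['rvec']).as_matrix(),c['tvec']
def cloud(n,d):
    f,cx,cy,M,t=cal(n); v,u=np.mgrid[0:480,0:640]
    P=np.stack([(u-cx)/f*d,(v-cy)/f*d,d],-1); return (P-t)@M
def proj(n,X):
    f,cx,cy,M,t=cal(n); c=np.asarray(X)@M.T+t; return np.stack([cx+f*c[...,0]/c[...,2],cy+f*c[...,1]/c[...,2]],-1)
def ray(n,u,v,z):
    f,cx,cy,M,t=cal(n); o=-t@M; r=np.array([(u-cx)/f,(v-cy)/f,1])@M; return o+r*(z-o[2])/r[2]
E
python3 - <<'E'
from h import *
for n,box in(("scene",(170,210,280,300)),("top",(370,205,460,265))):
    z=np.load(n+"0.npz");p=z['p'].astype(int);d=z['d'];W=cloud(n,d)
    x0,y0,x1,y1=box
    b=np.zeros((480,640),bool);b[y0:y1,x0:x1]=1
    g=b&(p[...,1]>p[...,0]*1.6)&(p[...,1]>p[...,2]*1.4)&(p[...,1]>30)
    X=W[g]
    print(n,'green',g.sum(),X.min(0).round(3),X.max(0).round(3))
    # top face: fit plane by RANSAC-like
    rng=np.random.default_rng(0);best=0
    for _ in range(500):
        a=X[rng.choice(len(X),3,0)];nn=np.cross(a[1]-a[0],a[2]-a[0]);l=np.linalg.norm(nn)
        if l<1e-6: continue
        nn/=l; nn*=np.sign(nn[2]); 
        if abs(nn[2]-.788)>.08: continue
        i=abs((X-a[0])@nn)<.002
        if i.sum()>best: best=i.sum();I=i
    Y=X[I];c=Y.mean(0);U,S,V=np.linalg.svd(Y-c);nn=V[2]*np.sign(V[2][2])
    print('plane n',nn.round(3),'n',best)
    pts=np.argwhere(g)[I][:,::-1]
    # coords
    ex=np.array([nn[2]*0+0,0,0]);yy=np.cross([0,0,1],nn);yy/=np.linalg.norm(yy);yy*=np.sign(yy[1]);xx=np.cross(yy,nn)
    q=np.stack([(Y-c)@xx,(Y-c)@yy],1).astype(np.float32);r=cv2.minAreaRect(q)
    lo,hi=np.percentile(q,[.5,99.5],axis=0);print('xx',xx.round(3),'yy',yy.round(3),'extent',lo,hi,r)
    cc=c+xx*r[0][0]+yy*r[0][1];print('top centre',cc.round(4),'mid',(cc-.02*nn).round(4))
    # mat, bench
    bm={'scene':(415,213,528,290),'top':(162,193,258,280)}[n]
    b=np.zeros((480,640),bool);b[bm[1]:bm[3],bm[0]:bm[2]]=1
    m=b&(p.max(2)<40)&(abs(W[...,2])<.015)
    q=W[m][:,:2].astype(np.float32);print('mat',m.sum(),cv2.minAreaRect(q),np.median(W[m][:,2]), 'bench z',np.median(W[300:330,300:400,2]) if n=='top' else np.median(W[150:190,200:280,2]))
    # drawer area dims
E
python3 - <<'E'
import cv2
a=cv2.imread('pics/scene0.png')[195:310,170:420];b=cv2.imread('pics/top0.png')[180:290,250:460]
a=cv2.resize(a,None,fx=2.6,fy=2.6,interpolation=cv2.INTER_CUBIC);b=cv2.resize(b,(650,int(110*650/210)),interpolation=cv2.INTER_CUBIC)
import numpy as np
o=np.vstack([a,b]);o=cv2.resize(o,None,fx=.92,fy=.92);print(o.shape);cv2.imwrite('pics/c1.png',cv2.convertScaleAbs(o,alpha=1.6,beta=10))
E
```

```text
scene green 2679 [ 0.323 -0.404  0.001] [ 1.269 -0.182  1.068]
plane n [0.707 0.049 0.706] n 1029
xx [ 0.704  0.049 -0.708] yy [-0.07   0.998  0.   ] extent [-0.03017499 -0.08969736] [0.02478525 0.08702342] ((-0.0031406469643115997, -0.0013126954436302185), (0.055348847061395645, 0.1783965677022934), 1.0153943300247192)
top centre [ 0.528  -0.2719  0.1095] mid [ 0.5139 -0.2729  0.0954]
mat 5273 ((0.5415007472038269, 0.2685600519180298), (0.2177790105342865, 0.2015439122915268), 83.2585678100586) 0.0037310301227073467 bench z 0.0005415958563610772
top green 1931 [ 0.278 -0.372 -0.004] [ 0.552 -0.063  1.373]
plane n [-0.62  -0.053  0.783] n 822
xx [0.78  0.066 0.622] yy [-0.084  0.996 -0.   ] extent [-0.02757883 -0.08997358] [0.02635044 0.0877277 ] ((-0.0006194356828927994, -0.0007822886109352112), (0.054679565131664276, 0.1793425977230072), 0.6572014093399048)
top centre [ 0.4936 -0.2743  0.1159] mid [ 0.506  -0.2733  0.1003]
mat 5050 ((0.5394961833953857, 0.27009278535842896), (0.22124867141246796, 0.19853168725967407), 83.2283706665039) 0.004688607625328177 bench z 0.001499531417159882
(588, 598, 3)
```

View pics/c1.png

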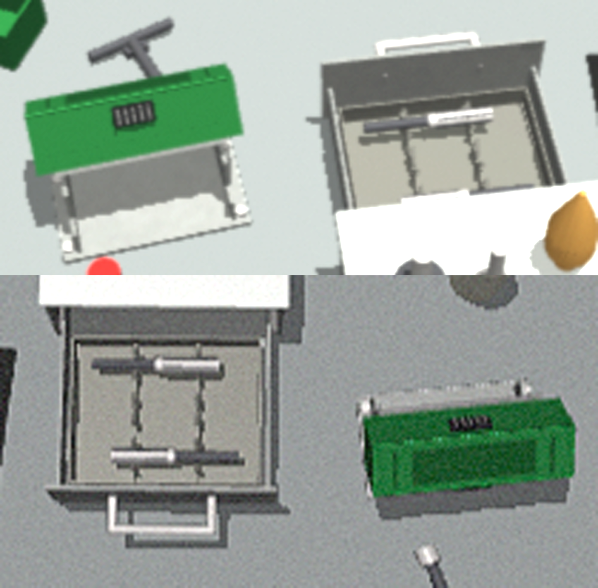

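The crop shows the ribbed high tab in the middle of the cover, and the open tray with a reamer on each outer lane and an empty middle one. The measured cover plane slopes 38.5° and its centre height is 0.100 m, against 0.099 expected. Next I'll measure the drawer and the V-block.

```bash
python3 - <<'E'
from h import *
z=np.load("top0.npz");p=z['p'].astype(int);W=cloud("top",z['d'])
def box(x0,y0,x1,y1):
    b=np.zeros((480,640),bool);b[y0:y1,x0:x1]=1;return b
X=W[box(255,90,365,285)]
h,e=np.histogram(X[:,2],bins=np.arange(-.005,.2,.005));print([(round(a,3),int(n)) for a,n in zip(e,h) if n>20])
t=W[box(255,90,365,200)];t=t[abs(t[:,2]-.1)<.006];print('unit top',len(t),cv2.minAreaRect(t[:,:2].astype(np.float32)),np.median(t[:,2]))
hd=box(285,258,332,276)&(W[...,2]>.045)&(W[...,2]<.085)&(p.min(2)>120)
print('handle',hd.sum(),W[hd].mean(0),cv2.minAreaRect(W[hd][:,:2].astype(np.float32)))
pn=box(262,245,355,268)&(W[...,2]>.085)&(W[...,2]<.13)
print('panel',pn.sum(),cv2.minAreaRect(W[pn][:,:2].astype(np.float32)),np.median(W[pn][:,2]))
fl=box(280,207,340,245);print('floor z',np.percentile(W[fl][:,2],[5,25,50,75,95]).round(4))
fz=np.median(W[fl][:,2])
for nm,b in(('far',box(278,202,335,220)),('near',box(278,236,342,250))):
    m=b&(W[...,2]>fz+.014)&(W[...,2]<fz+.04); m=m.astype(np.uint8)
    k,l,s,c=cv2.connectedComponentsWithStats(m);i=1+np.argmax(s[1:,4]);Y=W[l==i];print(nm,s[i],cv2.minAreaRect(Y[:,:2].astype(np.float32)),Y.mean(0).round(4),Y[:,2].max())
v=box(185,190,245,228)&(W[...,2]>.03)&(W[...,2]<.06);print('vblock',v.sum(),cv2.minAreaRect(W[v][:,:2].astype(np.float32)),W[v].mean(0))
k=box(385,270,435,320)&(W[...,2]>.008);print('key',W[k].min(0),W[k].max(0))
E
```

```text
[(np.float64(-0.005), 2547), (np.float64(0.0), 4601), (np.float64(0.005), 760), (np.float64(0.01), 653), (np.float64(0.015), 2042), (np.float64(0.02), 873), (np.float64(0.025), 139), (np.float64(0.03), 108), (np.float64(0.035), 238), (np.float64(0.04), 380), (np.float64(0.045), 223), (np.float64(0.05), 83), (np.float64(0.055), 119), (np.float64(0.06), 61), (np.float64(0.065), 88), (np.float64(0.07), 140), (np.float64(0.075), 47), (np.float64(0.085), 31), (np.float64(0.09), 154), (np.float64(0.095), 2339), (np.float64(0.1), 4415), (np.float64(0.105), 482), (np.float64(0.11), 40), (np.float64(0.115), 71), (np.float64(0.12), 111), (np.float64(0.125), 97), (np.float64(0.13), 33), (np.float64(0.145), 25), (np.float64(0.15), 28), (np.float64(0.155), 45), (np.float64(0.16), 44), (np.float64(0.165), 54), (np.float64(0.17), 37), (np.float64(0.175), 21)]
unit top 7016 ((0.7685691714286804, -0.001605793833732605), (0.22822721302509308, 0.256034255027771), 89.23715209960938) 0.10109085859262887
handle 80 [0.44661868 0.00096318 0.07146285] ((0.45302537083625793, 0.0041741542518138885), (0.09386847913265228, 0.031025679782032967), 88.86206817626953)
panel 163 ((0.47445788979530334, 0.003277987241744995), (0.20511338114738464, 0.0052512348629534245), 89.18977355957031) 0.09381431270840884
floor z [0.014  0.0169 0.0193 0.0231 0.047 ]
far [282 204  45  13 231] ((0.6044847369194031, 0.011260539293289185), (0.11878392100334167, 0.035230301320552826), 89.67863464355469) [0.6011 0.0069 0.0441] 0.052420475535738045
near [289 237  45  12 224] ((0.5138863921165466, -0.007491391152143478), (0.03059355355799198, 0.11759372055530548), 0.24135971069335938) [0.5134 0.0008 0.0445] 0.05274115165368248
vblock 459 ((0.6083089113235474, 0.256483256816864), (0.0830526053905487, 0.046817224472761154), 79.29267120361328) [0.60777363 0.25457125 0.04027305]
key [ 0.27808049 -0.33579199  0.00805101] [ 0.4315785  -0.06277847  1.37279629]
```

```bash
cat >> h.py <<'E'
def tool(yaw,tilt=0):
    """tool rotation: y-axis up the slope along heading yaw, z into the surface; angles in deg"""
    return R.from_euler('z',yaw,degrees=True)*R.from_euler('y',-tilt,degrees=True)*R.from_matrix(np.array([[0,1,0],[1,0,0],[0,0,-1.]]))
def plan(p,r,N,grip,start=None):
    """rows of the straight move in N rows from the measured pose (or start) to (p,r)"""
    o=bot.get_obs(); p0,r0=start or (o['eef_pos'],R.from_quat(o['tool_rot']))
    w=(r0.inv()*r).as_rotvec()/N; dp=(np.asarray(p)-p0)/N
    print('dist',np.linalg.norm(dp*N).round(4),'turn deg',np.degrees(np.linalg.norm(w)*N).round(2),'per row',np.linalg.norm(dp).round(4),np.degrees(np.linalg.norm(w)).round(2))
    q=r0
    for k in range(N):
        print([[round(float(v),3) for v in q.inv().apply(dp)/.2],[round(float(v),4) for v in w/np.pi],grip]); q=q*R.from_rotvec(w)
E
python3 - <<'E'
from h import *
r=tool(4.5,38);print(r.as_matrix().round(3))
n=-r.as_matrix()[:,2];c=np.array([.506,-.273,.100]);print(c+n*.12)
plan(c+n*.12,r,24,1)
E
```

```text
[[-0.078  0.786  0.614]
 [ 0.997  0.062  0.048]
 [ 0.     0.616 -0.788]]
[ 0.43234837 -0.27879651  0.19456129]
dist 0.787 turn deg 73.79 per row 0.0328 3.07
[[-0.105, -0.126, 0.006], [-0.0079, -0.0049, 0.0143], 1]
[[-0.11, -0.121, 0.004], [-0.0079, -0.0049, 0.0143], 1]
[[-0.116, -0.116, 0.003], [-0.0079, -0.0049, 0.0143], 1]
[[-0.121, -0.111, 0.002], [-0.0079, -0.0049, 0.0143], 1]
[[-0.126, -0.105, 0.001], [-0.0079, -0.0049, 0.0143], 1]
[[-0.13, -0.1, 0.001], [-0.0079, -0.0049, 0.0143], 1]
[[-0.135, -0.094, 0.0], [-0.0079, -0.0049, 0.0143], 1]
[[-0.139, -0.087, 0.0], [-0.0079, -0.0049, 0.0143], 1]
[[-0.142, -0.081, 0.0], [-0.0079, -0.0049, 0.0143], 1]
[[-0.146, -0.075, 0.001], [-0.0079, -0.0049, 0.0143], 1]
[[-0.149, -0.068, 0.001], [-0.0079, -0.0049, 0.0143], 1]
[[-0.152, -0.061, 0.002], [-0.0079, -0.0049, 0.0143], 1]
[[-0.155, -0.054, 0.003], [-0.0079, -0.0049, 0.0143], 1]
[[-0.157, -0.047, 0.004], [-0.0079, -0.0049, 0.0143], 1]
[[-0.159, -0.04, 0.005], [-0.0079, -0.0049, 0.0143], 1]
[[-0.16, -0.033, 0.007], [-0.0079, -0.0049, 0.0143], 1]
[[-0.162, -0.026, 0.009], [-0.0079, -0.0049, 0.0143], 1]
[[-0.162, -0.019, 0.011], [-0.0079, -0.0049, 0.0143], 1]
[[-0.163, -0.012, 0.013], [-0.0079, -0.0049, 0.0143], 1]
[[-0.163, -0.005, 0.015], [-0.0079, -0.0049, 0.0143], 1]
[[-0.163, 0.002, 0.018], [-0.0079, -0.0049, 0.0143], 1]
[[-0.162, 0.009, 0.02], [-0.0079, -0.0049, 0.0143], 1]
[[-0.162, 0.015, 0.023], [-0.0079, -0.0049, 0.0143], 1]
[[-0.16, 0.022, 0.026], [-0.0079, -0.0049, 0.0143], 1]
```

Request:
apply_moves(steps=[[[-0.105,-0.126,0.006],[-0.008,-0.005,0.0143],1],[[-0.11,-0.121,0.004],[-0.008,-0.005,0.0143],1],[[-0.116,-0.116,0.003],[-0.008,-0.005,0.0143],1],[[-0.121,-0.111,0.002],[-0.008,-0.005,0.0143],1],[[-0.126,-0.105,0.001],[-0.008,-0.005,0.0143],1],[[-0.13,-0.1,0.001],[-0.008,-0.005,0.0143],1],[[-0.135,-0.094,0],[-0.008,-0.005,0.0143],1],[[-0.139,-0.087,0],[-0.008,-0.005,0.0143],1]])

```text
clock: 0.77
eef_pos: [0.264, 0.2165, 0.2116]
tool_rot: [0.354, 0.928, 0.087, 0.08]
ft_force: [0.7, -1.1, 0.4]
grip_width: 0.0853
grasp_force: 0.0
```

Request:
apply_moves(steps=[[[-0.142,-0.081,0],[-0.008,-0.005,0.0143],1],[[-0.146,-0.075,0.001],[-0.008,-0.005,0.0143],1],[[-0.149,-0.068,0.001],[-0.008,-0.005,0.0143],1],[[-0.152,-0.061,0.002],[-0.008,-0.005,0.0143],1],[[-0.155,-0.054,0.003],[-0.008,-0.005,0.0143],1],[[-0.157,-0.047,0.004],[-0.008,-0.005,0.0143],1],[[-0.159,-0.04,0.005],[-0.008,-0.005,0.0143],1],[[-0.16,-0.033,0.007],[-0.008,-0.005,0.0143],1]])

```text
clock: 1.43
eef_pos: [0.349, -0.0314, 0.2034]
tool_rot: [0.51, 0.829, 0.17, 0.157]
ft_force: [1.5, 0.2, -0.4]
grip_width: 0.0854
grasp_force: 0.0
```

Request:
apply_moves(steps=[[[-0.162,-0.026,0.009],[-0.008,-0.005,0.0143],1],[[-0.162,-0.019,0.011],[-0.008,-0.005,0.0143],1],[[-0.163,-0.012,0.013],[-0.008,-0.005,0.0143],1],[[-0.163,-0.005,0.015],[-0.008,-0.005,0.0143],1],[[-0.163,0.002,0.018],[-0.008,-0.005,0.0143],1],[[-0.162,0.009,0.02],[-0.008,-0.005,0.0143],1],[[-0.162,0.015,0.023],[-0.008,-0.005,0.0143],1],[[-0.16,0.022,0.026],[-0.008,-0.005,0.0143],1]])

```text
clock: 2.1
eef_pos: [0.4342, -0.2791, 0.194]
tool_rot: [0.641, 0.692, 0.245, 0.224]
ft_force: [0.1, 0.6, -0.0]
grip_width: 0.0855
grasp_force: 0.0
```

```bash
python3 - <<'E'
from h import *
r=tool(4.5,38)
n=-r.as_matrix()[:,2];c=np.array([.505,-.273,.0993])
plan(c+n*.002,r,7,1)
E
```

```text
dist 0.1164 turn deg 0.77 per row 0.0166 0.11
[[0.0, -0.003, 0.083], [0.0006, -0.0001, -0.0001], 1]
[[0.0, -0.003, 0.083], [0.0006, -0.0001, -0.0001], 1]
[[0.0, -0.002, 0.083], [0.0006, -0.0001, -0.0001], 1]
[[0.0, -0.002, 0.083], [0.0006, -0.0001, -0.0001], 1]
[[0.0, -0.002, 0.083], [0.0006, -0.0001, -0.0001], 1]
[[0.0, -0.002, 0.083], [0.0006, -0.0001, -0.0001], 1]
[[0.0, -0.002, 0.083], [0.0006, -0.0001, -0.0001], 1]
```

Request:
apply_moves(steps=[[[0,-0.002,0.083],[0.0006,0,0],1],[[0,-0.002,0.083],[0.0006,0,0],1],[[0,-0.002,0.083],[0.0006,0,0],1],[[0,-0.002,0.083],[0.0006,0,0],1],[[0,-0.002,0.083],[0.0006,0,0],1],[[0,-0.002,0.083],[0.0006,0,0],1],[[0,-0.002,0.083],[0.0006,0,0],1],[[0,0,0],[0,0,0],1]])

```text
clock: 2.77
eef_pos: [0.5037, -0.2701, 0.0987]
tool_rot: [0.642, 0.695, 0.24, 0.217]
ft_force: [0.5, 0.8, 0.1]
grip_width: 0.0851
grasp_force: 0.0
```

```bash
python3 - <<'E'
from h import *
o=bot.get_obs();print(o['eef_pos'],o['ft_force'])
ims=[]
for n,s in(("scene",1),("top",1)):
    p,d=camera(n);u,v=proj(n,o['eef_pos']).astype(int)
    ims.append(cv2.resize(p[v-50:v+50,u-65:u+65,::-1],(520,400),interpolation=cv2.INTER_CUBIC)[:300+100])
o=cv2.resize(np.hstack(ims),(800,308));cv2.imwrite('pics/g1.png',cv2.convertScaleAbs(o,alpha=1.6,beta=10))
E
```

```text
[ 0.50373354 -0.27007204  0.09870043] [0.53644651 0.75918179 0.13612304]
```

View pics/g1.png

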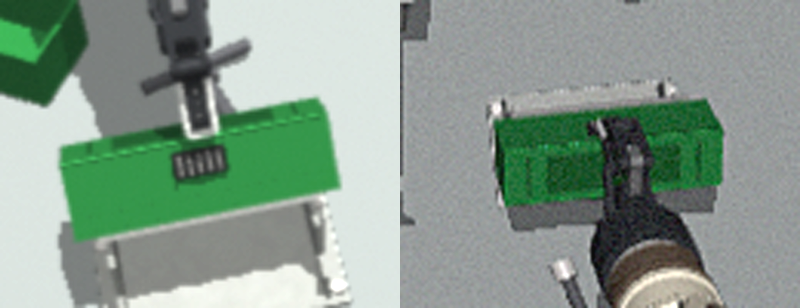

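```bash
python3 - <<'E'
from h import *
o=bot.get_obs();M=R.from_quat(o['tool_rot']).as_matrix();p=o['eef_pos'];print(M.round(3))
for n in("scene","top"):
    u,v=proj(n,p).astype(int);k=400/520/ (1) 
    for nm,a in(('tcp',0,),):pass
    for y in(.0427,.057,-.0427,-.057):
        for z in(.017,.004):
            q=proj(n,p+M@[0,y,z]); c=(q-[u-65,v-50])*[400/130,308/100]; print(n,y,z,(c+([0,0] if n=='scene' else [400,0])).round(0))
    q=proj(n,p-0);
    f,cx,cy,K,t=cal(n)
# tab seen in scene: dark pixels on green back wall
p2,d=camera("scene");W=cloud("scene",d);u,v=proj("scene",p).astype(int)
S=W[v-50:v+50,u-65:u+65]
def at(x,y): return S[int(y/3.08),int(x/3.08)].round(4)
print('tab',at(200,163),'fingertip',at(200,130),'finger up',at(200,110),'wall',at(120,190))
E
```

```text
[[-0.081  0.787  0.611]
 [ 0.997  0.062  0.053]
 [ 0.004  0.614 -0.79 ]]
scene 0.0427 0.017 [208. 195.]
scene 0.0427 0.004 [205. 176.]
scene 0.057 0.017 [209. 200.]
scene 0.057 0.004 [206. 182.]
scene -0.0427 0.017 [202. 164.]
scene -0.0427 0.004 [199. 147.]
scene -0.057 0.017 [201. 159.]
scene -0.057 0.004 [198. 142.]
top 0.0427 0.017 [598. 101.]
top 0.0427 0.004 [601. 108.]
top 0.057 0.017 [598.  86.]
top 0.057 0.004 [601.  92.]
top -0.0427 0.017 [597. 192.]
top -0.0427 0.004 [600. 199.]
top -0.057 0.017 [597. 206.]
top -0.057 0.004 [600. 214.]
tab [ 0.5284 -0.272   0.1275] fingertip [ 0.5292 -0.2683  0.1605] finger up [ 0.5207 -0.2665  0.1719] wall [ 0.5308 -0.3269  0.1114]
```

```bash
python3 - <<'E'
from h import *
o=bot.get_obs();M=R.from_quat(o['tool_rot']).as_matrix();p=o['eef_pos']
for n in("scene","top"):
    im,d=camera(n);W=cloud(n,d);T=(W-p)@M
    u,v=proj(n,p).astype(int)
    S=T[v-60:v+40,u-50:u+50]*1e3;I=im[v-60:v+40,u-50:u+50].astype(int)
    g=(I[...,1]>I[...,0]*1.4)&(I[...,1]>I[...,2]*1.3)
    print(n,'roof z',np.median(S[g&(abs(S[...,1])<15)&(abs(S[...,0])>20)&(abs(S[...,0])<60)][:,2]).round(1))
    for nm,m in(('upper',(S[...,1]>20)&(abs(S[...,0])<16)&(S[...,1]<75)),('lower',(S[...,1]<-20)&(S[...,1]>-75)&(abs(S[...,0])<16))):
        m=m&~g; z=S[m][:,2]; print(nm,m.sum())
        for a in range(-70,40,8):
            k=m&(S[...,2]>=a)&(S[...,2]<a+8)
            if k.sum(): print('  z',a,k.sum(),'x',S[k][:,0].min().round(),S[k][:,0].max().round(),'y',S[k][:,1].min().round(1),S[k][:,1].max().round(1),'rgb',I[k].mean(0).round())
E
```

```text
scene roof z -17.8
upper 844
  z -70 23 x -8.0 12.0 y 49.8 70.6 rgb [18. 19. 20.]
  z -62 48 x -8.0 13.0 y 45.2 61.0 rgb [51. 52. 51.]
  z -54 41 x -7.0 13.0 y 46.7 61.0 rgb [65. 66. 65.]
  z -46 44 x -8.0 14.0 y 44.5 60.3 rgb [74. 75. 74.]
  z -38 41 x -8.0 13.0 y 45.6 59.3 rgb [74. 75. 74.]
  z -30 27 x -7.0 13.0 y 44.8 54.0 rgb [103. 110. 102.]
  z -14 32 x -16.0 13.0 y 27.4 36.1 rgb [32. 34. 32.]
  z -6 58 x -16.0 14.0 y 26.3 37.5 rgb [49. 49. 48.]
  z 2 29 x -15.0 13.0 y 27.6 38.6 rgb [43. 45. 43.]
  z 34 29 x -14.0 15.0 y 24.2 33.5 rgb [100. 107.  99.]
lower 272
  z -70 8 x -4.0 7.0 y -46.4 -38.7 rgb [24. 25. 26.]
  z -62 5 x -2.0 11.0 y -49.0 -43.7 rgb [30. 31. 33.]
  z -22 1 x -11.0 -11.0 y -20.4 -20.4 rgb [55. 70. 57.]
top roof z -18.4
upper 1035
  z -70 3 x 13.0 15.0 y 49.7 53.2 rgb [25. 23. 28.]
  z -62 1 x 13.0 13.0 y 49.7 49.7 rgb [67. 65. 66.]
  z -54 6 x 9.0 14.0 y 49.4 53.4 rgb [76. 74. 75.]
  z -46 3 x 10.0 14.0 y 45.5 51.1 rgb [47. 49. 50.]
  z -38 4 x 9.0 12.0 y 50.5 54.0 rgb [69. 68. 67.]
  z -30 4 x 10.0 13.0 y 43.3 51.1 rgb [53. 54. 52.]
  z -14 10 x 7.0 16.0 y 25.4 34.9 rgb [20. 19. 20.]
  z -6 4 x 13.0 15.0 y 23.3 34.2 rgb [21. 20. 22.]
  z 2 1 x 11.0 11.0 y 32.0 32.0 rgb [57. 60. 57.]
  z 26 5 x -15.0 6.0 y 28.5 33.1 rgb [74. 79. 74.]
  z 34 23 x -14.0 16.0 y 26.2 33.8 rgb [76. 79. 76.]
lower 10
  z -46 1 x 14.0 14.0 y -38.8 -38.8 rgb [20. 22. 19.]
  z -38 3 x 11.0 13.0 y -44.2 -40.3 rgb [25. 24. 25.]
  z -30 2 x 7.0 10.0 y -42.0 -40.0 rgb [33. 32. 28.]
  z -22 1 x 8.0 8.0 y -43.6 -43.6 rgb [41. 39. 44.]
  z -14 2 x 1.0 4.0 y -34.2 -31.7 rgb [18. 22. 22.]
```

```bash
python3 - <<'E'
from h import *
p=np.array([0.1796,.4660,.2202]);M=R.from_quat([ 1.82892353e-01,  9.83132513e-01, -9.08939774e-04, -1.49152716e-04]).as_matrix()
for n in("scene","top"):
    z=np.load(n+"0.npz");W=cloud(n,z['d']);T=(W-p)@M*1e3
    for s in(1,-1):
        m=(T[...,1]*s>25)&(T[...,1]*s<75)&(abs(T[...,0])<25)&(T[...,2]<100)&(T[...,2]>-80)
        Y=T[m];print(n,s,m.sum(),proj(n,p).round())
        for a in range(-70,60,8):
            k=(Y[:,2]>=a)&(Y[:,2]<a+8)
            if k.sum()>1: print('  z',a,k.sum(),'x',Y[k][:,0].min().round(),Y[k][:,0].max().round(),'y',Y[k][:,1].min().round(1),Y[k][:,1].max().round(1))
E
```

```text
scene 1 199 [518.  67.]
  z -70 19 x -16.0 -2.0 y 46.1 69.4
  z -62 27 x -13.0 11.0 y 44.9 59.3
  z -54 20 x -13.0 11.0 y 45.0 58.1
  z -46 26 x -13.0 13.0 y 44.9 59.1
  z -38 24 x -15.0 10.0 y 45.1 58.2
  z -30 4 x -10.0 1.0 y 46.3 57.5
scene -1 193 [518.  67.]
  z -70 24 x -15.0 -1.0 y -59.0 -41.5
  z -62 17 x -14.0 -2.0 y -52.5 -40.3
  z -54 24 x -18.0 7.0 y -53.7 -39.8
  z -46 21 x -14.0 3.0 y -53.8 -40.7
  z -38 15 x -14.0 -3.0 y -51.8 -39.8
  z -30 4 x -9.0 1.0 y -46.3 -40.1
top 1 10 [ 93. 379.]
  z -30 2 x -9.0 -7.0 y 46.1 47.6
top -1 76 [ 93. 379.]
  z -62 3 x -10.0 -10.0 y -47.3 -41.3
  z -54 9 x -11.0 -6.0 y -49.8 -40.8
  z -46 10 x -11.0 -4.0 y -54.4 -41.2
  z -38 9 x -10.0 -6.0 y -48.7 -41.2
```

The scene crop (left half) shows the upper finger ending at (200,137), short of the tab at (200,163). In depth the open fingertips are about 26 mm behind the reported TCP, where they should be 4 mm ahead of it, and the starting picture shows the same. So the reported TCP is about 30 mm too far forward along the tool, while the cover itself is where I measured it. I'll correct by going about 34 mm further in, watching the force.

Request:
apply_moves(steps=[[[-0.0025,0,0.028],[0,0,0],1],[[-0.0025,0,0.028],[0,0,0],1],[[-0.0025,0,0.028],[0,0,0],1],[[-0.0025,0,0.028],[0,0,0],1],[[-0.0025,0,0.028],[0,0,0],1],[[-0.0025,0,0.028],[0,0,0],1],[[0,0,0],[0,0,0],1],[[0,0,0],[0,0,0],1]])

```text
clock: 3.68
eef_pos: [0.5249, -0.2726, 0.0746]
tool_rot: [0.641, 0.695, 0.24, 0.219]
ft_force: [0.5, -0.2, -0.3]
grip_width: 0.0852
grasp_force: 0.0
```

```bash
python3 - <<'E'
from h import *
o=bot.get_obs();M=R.from_quat(o['tool_rot']).as_matrix();p=o['eef_pos'];print(p,o['ft_force'])
ims=[]
for n in("scene","top"):
    im,d=camera(n);W=cloud(n,d);T=(W-p)@M*1e3
    u,v=proj(n,p-.03*M[:,2]).astype(int)
    ims.append(cv2.resize(im[v-45:v+45,u-60:u+60,::-1],(400,300),interpolation=cv2.INTER_CUBIC))
    S=T[v-60:v+40,u-50:u+50];I=im[v-60:v+40,u-50:u+50].astype(int)
    g=(I[...,1]>I[...,0]*1.4)&(I[...,1]>I[...,2]*1.3)
    k=(S[...,1]>25)&(abs(S[...,0])<20)&(S[...,1]<75)&~g&(S[...,2]>-60)&(S[...,2]<10)
    for a in range(-54,10,6):
        q=S[k&(S[...,2]>=a)&(S[...,2]<a+6)]
        if len(q)>1: print(n,a,len(q),'x',q[:,0].min().round(),q[:,0].max().round(),'y',q[:,1].min().round(1),q[:,1].max().round(1))
cv2.imwrite('pics/g2.png',cv2.convertScaleAbs(np.hstack(ims),alpha=1.6,beta=10))
E
```

```text
[ 0.52494324 -0.27256741  0.07458447] [ 0.45058179 -0.23004712 -0.31392551]
scene -54 32 x -9.0 12.0 y 25.7 60.0
scene -48 42 x -15.0 16.0 y 28.7 58.9
scene -42 48 x -16.0 17.0 y 26.9 58.5
scene -36 45 x -15.0 16.0 y 26.9 60.4
scene -30 30 x -16.0 15.0 y 27.6 53.2
scene -24 5 x -9.0 1.0 y 26.9 48.1
scene 0 36 x -19.0 20.0 y 25.6 35.2
top -54 2 x 13.0 13.0 y 30.9 48.8
top -48 12 x 9.0 17.0 y 27.6 53.2
top -42 15 x -1.0 19.0 y 26.0 58.0
top -36 9 x 2.0 18.0 y 31.8 55.8
top 0 9 x 8.0 19.0 y 26.6 31.8
```

View pics/g2.png

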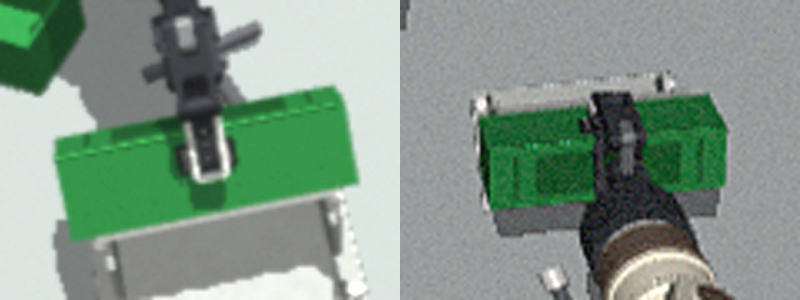

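The finger now covers the ribbed tab at (207,155) in the left crop, centred on it, with no contact force. Closing.

Request:
apply_moves(steps=[[[0,0,0],[0,0,0],0],[[0,0,0],[0,0,0],0],[[0,0,0],[0,0,0],0],[[0,0,0],[0,0,0],0],[[0,0,0],[0,0,0],0],[[0,0,0],[0,0,0],0],[[0,0,0],[0,0,0],0],[[0,0,0],[0,0,0],0]])

```text
clock: 4.45
eef_pos: [0.5242, -0.2732, 0.0766]
tool_rot: [0.642, 0.695, 0.24, 0.22]
ft_force: [-12.5, 1.3, 14.0]
grip_width: 0.0524
grasp_force: 59.0
```

```bash
python3 - <<'E'
from h import *
o=bot.get_obs();M=R.from_quat(o['tool_rot']).as_matrix();p=o['eef_pos'];print(p,o['ft_force'],o['grip_width'])
n="scene"
im,d=camera(n);W=cloud(n,d);T=(W-p)@M*1e3
u,v=proj(n,p-.03*M[:,2]).astype(int)
cv2.imwrite('pics/g3.png',cv2.convertScaleAbs(cv2.resize(im[v-38:v+37,u-50:u+50,::-1],(800,600),interpolation=cv2.INTER_CUBIC),alpha=1.6,beta=10))
S=T[v-60:v+40,u-50:u+50];I=im[v-60:v+40,u-50:u+50].astype(int)
g=(I[...,1]>I[...,0]*1.4)&(I[...,1]>I[...,2]*1.3)
w=g&(abs(S[...,2]+28)<14)&(abs(S[...,0])>22)&(abs(S[...,0])<75)&(S[...,1]>20);print('back wall y',np.percentile(S[w][:,1],[10,50,90]))
t=~g&(abs(S[...,2]+34)<7)&(abs(abs(S[...,0]-1)-15)<2)&(S[...,1]>20)&(S[...,1]<45);print('tab y',t.sum(),np.percentile(S[t][:,1],[10,50,90]))
k=(S[...,1]>25)&(abs(S[...,0])<20)&(S[...,1]<75)&~g&(S[...,2]>-60)&(S[...,2]<10)
for a in range(-60,10,6):
        q=S[k&(S[...,2]>=a)&(S[...,2]<a+6)]
        if len(q)>1: print(n,a,len(q),'x',q[:,0].min().round(),q[:,0].max().round(),'y',q[:,1].min().round(1),q[:,1].max().round(1))
E
```

```text
[ 0.52416703 -0.2732364   0.07662931] [-12.52369642   1.33227998  13.95799634] 0.052408763354068154
back wall y [22.54641693 25.26554292 28.12225409]
tab y 21 [23.62542902 27.99739959 29.44411003]
scene -60 16 x -8.0 12.0 y 35.2 51.5
scene -54 26 x -7.0 13.0 y 30.5 43.2
scene -48 38 x -9.0 14.0 y 25.6 44.5
scene -42 42 x -15.0 16.0 y 25.8 43.6
scene -36 43 x -14.0 17.0 y 25.1 44.7
scene -30 39 x -15.0 14.0 y 25.5 43.2
scene -24 27 x -10.0 13.0 y 25.7 39.1
scene -18 16 x -7.0 12.0 y 25.5 37.2
scene 0 17 x -19.0 19.0 y 25.1 36.1
scene 6 17 x -19.0 18.0 y 25.7 32.6
```

View pics/g3.png

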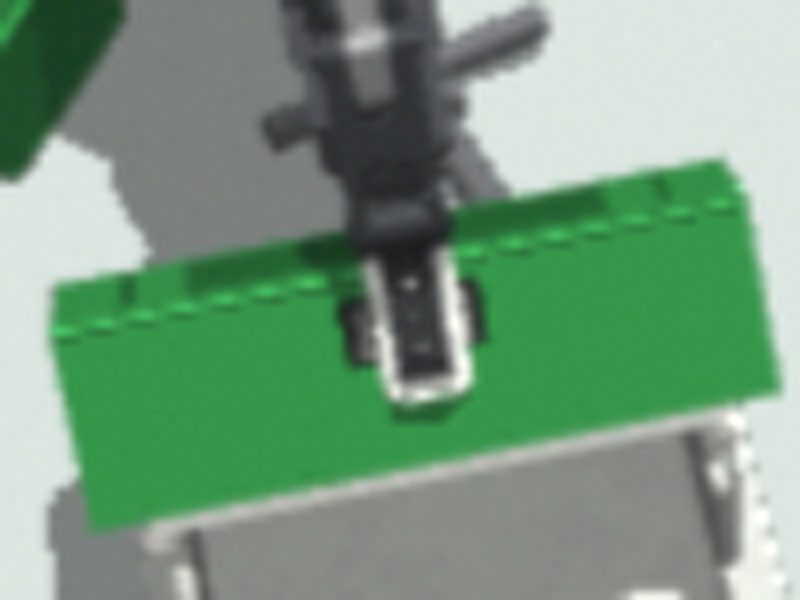

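The finger sits centred over the tab at (410,325), which is pressed almost flush with the wall (about 2–3 mm proud). Pulling straight back along the tool axis.

Request:
apply_moves(steps=[[[0,0,-0.01],[0,0,0],0],[[0,0,-0.015],[0,0,0],0],[[0,0,-0.02],[0,0,0],0],[[0,0,-0.02],[0,0,0],0],[[0,0,-0.03],[0,0,0],0],[[0,0,-0.03],[0,0,0],0],[[0,0,-0.03],[0,0,0],0],[[0,0,-0.03],[0,0,0],0]])

```text
clock: 5.17
eef_pos: [0.502, -0.2749, 0.1051]
tool_rot: [0.641, 0.695, 0.24, 0.22]
ft_force: [-0.3, -0.1, -1.2]
grip_width: 0.0521
grasp_force: 63.1
```

Request:
apply_moves(steps=[[[0,0,-0.04],[0,0,0],0],[[0,0,-0.05],[0,0,0],0],[[0,0,-0.05],[0,0,0],0],[[0,0,-0.05],[0,0,0],0],[[0,0,-0.05],[0,0,0],0],[[0,0,-0.05],[0,0,0],0],[[0,0,-0.04],[0,0,0],0],[[0,0,-0.02],[0,0,0],0]])

```text
clock: 5.83
eef_pos: [0.4591, -0.2789, 0.1611]
tool_rot: [0.641, 0.695, 0.239, 0.221]
ft_force: [-0.7, -0.6, -1.2]
grip_width: 0.052
grasp_force: 63.1
```

```bash
python3 - <<'E'
from h import *
o=bot.get_obs();M=R.from_quat(o['tool_rot']).as_matrix();p=o['eef_pos'];print(p,o['ft_force'],o['grip_width'])
im,d=camera("top");np.savez("top1.npz",p=im,d=d);W=cloud("top",d)
im2,d2=camera("scene");np.savez("scene1.npz",p=im2,d=d2)
T=(W-p)@M*1e3;I=im.astype(int)
g=(I[...,1]>I[...,0]*1.4)&(I[...,1]>I[...,2]*1.3)&(abs(T[...,0])<100)&(abs(T[...,1])<40)&(T[...,2]>-70)&(T[...,2]<0)
Q=T[g];top=Q[abs(Q[:,2]-np.median(Q[:,2]))<6];print('roof z',np.percentile(Q[:,2],[5,25,50,75,95]).round(1),'x',np.percentile(top[:,0],[.5,99.5]).round(1),'y',np.percentile(top[:,1],[.5,99.5]).round(1))
u,v=proj("top",[.505,-.273,.09]).astype(int);u2,v2=proj("scene",[.505,-.273,.09]).astype(int)
cv2.imwrite('pics/r1.png',cv2.convertScaleAbs(np.hstack([cv2.resize(im[v-40:v+40,u-53:u+53,::-1],(400,302),interpolation=cv2.INTER_CUBIC),cv2.resize(im2[v2-40:v2+40,u2-53:u2+53,::-1],(400,302),interpolation=cv2.INTER_CUBIC)]),alpha=1.6,beta=10))
plan([.501,.274,.16],tool(-6.8,0),16,0)
E
```

```text
[ 0.45906387 -0.27888182  0.16106232] [-0.71787552 -0.60821531 -1.23045922] 0.05203334120316825
roof z [-52.4 -50.1 -48.2 -41.5 -17.4] x [-87.7  90.6] y [-25.3  28.6]
dist 0.5545 turn deg 39.62 per row 0.0347 2.48
[[0.171, 0.021, 0.017], [0.0132, -0.0013, 0.0038], 0]
[[0.172, 0.02, 0.015], [0.0132, -0.0013, 0.0038], 0]
[[0.172, 0.018, 0.014], [0.0132, -0.0013, 0.0038], 0]
[[0.172, 0.017, 0.012], [0.0132, -0.0013, 0.0038], 0]
[[0.172, 0.015, 0.011], [0.0132, -0.0013, 0.0038], 0]
[[0.173, 0.013, 0.01], [0.0132, -0.0013, 0.0038], 0]
[[0.173, 0.012, 0.008], [0.0132, -0.0013, 0.0038], 0]
[[0.173, 0.01, 0.007], [0.0132, -0.0013, 0.0038], 0]
[[0.173, 0.008, 0.006], [0.0132, -0.0013, 0.0038], 0]
[[0.173, 0.006, 0.005], [0.0132, -0.0013, 0.0038], 0]
[[0.173, 0.004, 0.004], [0.0132, -0.0013, 0.0038], 0]
[[0.173, 0.002, 0.003], [0.0132, -0.0013, 0.0038], 0]
[[0.173, 0.001, 0.003], [0.0132, -0.0013, 0.0038], 0]
[[0.173, -0.001, 0.002], [0.0132, -0.0013, 0.0038], 0]
[[0.173, -0.003, 0.001], [0.0132, -0.0013, 0.0038], 0]
[[0.173, -0.005, 0.001], [0.0132, -0.0013, 0.0038], 0]
```

View pics/r1.png

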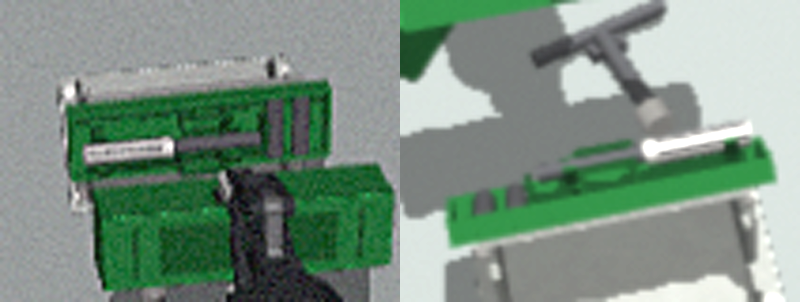

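The cover is off, its roof 49 mm behind the TCP, so cover_mid is at −29 and the rim at −9. The case holds the reamer, with bright flutes on the +y side at (125,152) and the flute/shank joint at (173,148) in the left crop. Carrying the cover to the mat.

Request:
apply_moves(steps=[[[0.171,0.021,0.017],[0.0132,-0.0013,0.0038],0],[[0.172,0.02,0.015],[0.0132,-0.0013,0.0038],0],[[0.172,0.018,0.014],[0.0132,-0.0013,0.0038],0],[[0.172,0.017,0.012],[0.0132,-0.0013,0.0038],0],[[0.172,0.015,0.011],[0.0132,-0.0013,0.0038],0],[[0.173,0.013,0.01],[0.0132,-0.0013,0.0038],0],[[0.173,0.012,0.008],[0.0132,-0.0013,0.0038],0],[[0.173,0.01,0.007],[0.0132,-0.0013,0.0038],0]])

```text
clock: 6.6
eef_pos: [0.4799, 0.0005, 0.1598]
tool_rot: [0.705, 0.69, 0.121, 0.11]
ft_force: [0.7, 0.3, -1.0]
grip_width: 0.0522
grasp_force: 62.9
```

Request:
apply_moves(steps=[[[0.173,0.008,0.006],[0.0132,-0.0013,0.0038],0],[[0.173,0.006,0.005],[0.0132,-0.0013,0.0038],0],[[0.173,0.004,0.004],[0.0132,-0.0013,0.0038],0],[[0.173,0.002,0.003],[0.0132,-0.0013,0.0038],0],[[0.173,0.001,0.003],[0.0132,-0.0013,0.0038],0],[[0.173,-0.001,0.002],[0.0132,-0.0013,0.0038],0],[[0.173,-0.003,0.001],[0.0132,-0.0013,0.0038],0],[[0.173,-0.005,0.001],[0.0132,-0.0013,0.0038],0]])

```text
clock: 7.27
eef_pos: [0.5006, 0.2769, 0.1592]
tool_rot: [0.747, 0.664, -0.001, -0.003]
ft_force: [0.6, -1.1, -1.0]
grip_width: 0.0519
grasp_force: 62.9
```

```bash
python3 - <<'E'
from h import *
import time
o=bot.get_obs();M=R.from_quat(o['tool_rot']).as_matrix();p=o['eef_pos'];print(p,o['ft_force'],o['grip_width'])
im,d=camera("top");W=cloud("top",d);I=im.astype(int)
g=(I[...,1]>I[...,0]*1.4)&(I[...,1]>I[...,2]*1.3)&(np.linalg.norm(W-p,axis=2)<.13)
Q=W[g];print(g.sum(),np.percentile(Q[:,2],[5,25,50,75,95]).round(4));A=Q[abs(Q[:,2]-np.median(Q[:,2]))<.006];c=A.mean(0);_,_,V=np.linalg.svd(A-c);print('n',V[2].round(3),cv2.minAreaRect(A[:,:2].astype(np.float32)))
plan([.500,.274,.004],tool(-6.8,0),8,0)
E
```

```text
[0.50062154 0.27685518 0.1591596 ] [ 0.63573918 -1.10182674 -1.03320284] 0.051922456635233635
939 [0.1836 0.2062 0.2083 0.2103 0.2128]
n [-0.003  0.026 -1.   ] ((0.49487921595573425, 0.23080185055732727), (0.0885857567191124, 0.05315444618463516), 83.60357666015625)
dist 0.1538 turn deg 0.66 per row 0.0192 0.08
[[-0.007, -0.0, 0.096], [-0.0003, -0.0003, 0.0002], 0]
[[-0.007, -0.0, 0.096], [-0.0003, -0.0003, 0.0002], 0]
[[-0.007, -0.0, 0.096], [-0.0003, -0.0003, 0.0002], 0]
[[-0.006, -0.0, 0.096], [-0.0003, -0.0003, 0.0002], 0]
[[-0.006, -0.0, 0.096], [-0.0003, -0.0003, 0.0002], 0]
[[-0.006, -0.001, 0.096], [-0.0003, -0.0003, 0.0002], 0]
[[-0.006, -0.001, 0.096], [-0.0003, -0.0003, 0.0002], 0]
[[-0.006, -0.001, 0.096], [-0.0003, -0.0003, 0.0002], 0]
```

Request:
apply_moves(steps=[[[-0.004,0,0.096],[0,0,0],0],[[-0.004,0,0.096],[0,0,0],0],[[-0.004,0,0.096],[0,0,0],0],[[-0.004,0,0.096],[0,0,0],0],[[-0.004,0,0.096],[0,0,0],0],[[-0.004,0,0.096],[0,0,0],0],[[-0.004,0,0.096],[0,0,0],0],[[-0.004,0,0.08],[0,0,0],0]])

```text
clock: 7.98
eef_pos: [0.4988, 0.2683, 0.0073]
tool_rot: [0.747, 0.664, -0.001, -0.002]
ft_force: [-0.0, 0.0, -1.4]
grip_width: 0.0519
grasp_force: 63.0
```

Request:
apply_moves(steps=[[[0,0,0.01],[0,0,0],0],[[0,0,0.008],[0,0,0],0],[[0,0,0.006],[0,0,0],0],[[0,0,0.006],[0,0,0],0],[[0,0,0.004],[0,0,0],0],[[0,0,0.004],[0,0,0],0],[[0,0,0],[0,0,0],0],[[0,0,0],[0,0,0],0]])

```text
clock: 8.65
eef_pos: [0.4998, 0.2686, 0.0023]
tool_rot: [0.747, 0.664, -0.0, -0.002]
ft_force: [0.4, -0.0, -1.1]
grip_width: 0.0518
grasp_force: 63.2
```

Request:
apply_moves(steps=[[[0,0,0.006],[0,0,0],0],[[0,0,0.006],[0,0,0],0],[[0,0,0.005],[0,0,0],0],[[0,0,0.005],[0,0,0],0],[[0,0,0.004],[0,0,0],0],[[0,0,0.004],[0,0,0],0],[[0,0,0],[0,0,0],0],[[0,0,0],[0,0,0],0]])

```text
clock: 9.32
eef_pos: [0.4995, 0.2684, -0.0042]
tool_rot: [0.747, 0.664, -0.001, -0.002]
ft_force: [0.3, 0.7, -1.5]
grip_width: 0.0518
grasp_force: 63.2
```

Request:
apply_moves(steps=[[[0,0,0.004],[0,0,0],0],[[0,0,0.004],[0,0,0],0],[[0,0,0.003],[0,0,0],0],[[0,0,0.003],[0,0,0],0],[[0,0,0],[0,0,0],0],[[0,0,0],[0,0,0],0],[[0,0,0],[0,0,0],0],[[0,0,0],[0,0,0],0]])

```text
clock: 9.98
eef_pos: [0.4997, 0.2687, -0.0052]
tool_rot: [0.747, 0.664, 0.0, -0.002]
ft_force: [-3.4, -1.6, 9.2]
grip_width: 0.0519
grasp_force: 66.8
```

Firm contact with the mat. Opening and backing straight off.

Request:
apply_moves(steps=[[[0,0,-0.002],[0,0,0],0],[[0,0,0],[0,0,0],1],[[0,0,0],[0,0,0],1],[[0,0,0],[0,0,0],1],[[0,0,0],[0,0,0],1],[[0,0,0],[0,0,0],1],[[0,0,0],[0,0,0],1],[[0,0,0],[0,0,0],1]])

```text
clock: 10.65
eef_pos: [0.4995, 0.2685, -0.0067]
tool_rot: [0.747, 0.664, -0.001, -0.002]
ft_force: [0.9, 0.5, -0.3]
grip_width: 0.0854
grasp_force: 0.0
```

Request:
apply_moves(steps=[[[0,0,-0.03],[0,0,0],1],[[0,0,-0.05],[0,0,0],1],[[0,0,-0.1],[0,0,0],1],[[0,0,-0.14],[0,0,0],1],[[0,0,-0.15],[0,0,0],1],[[0,0,-0.15],[0,0,0],1],[[0,0,-0.15],[0,0,0],1],[[0,0,-0.1],[0,0,0],1]])

```text
clock: 11.32
eef_pos: [0.5013, 0.2687, 0.1722]
tool_rot: [0.747, 0.664, 0.002, -0.001]
ft_force: [0.6, 0.0, 0.4]
grip_width: 0.0854
grasp_force: 0.0
```

```bash
python3 - <<'E'
from h import *
o=bot.get_obs();p=o['eef_pos'];print(p,o['grip_width'])
im,d=camera("scene");W=cloud("scene",d);I=im.astype(int)
g=(I[...,1]>I[...,0]*1.4)&(I[...,1]>I[...,2]*1.3)&(abs(W[...,0]-.5)<.12)&(abs(W[...,1]-.27)<.15)&(W[...,2]>-.01)&(W[...,2]<.1)
Q=W[g];A=Q[Q[:,2]>.037];c=A.mean(0);_,_,V=np.linalg.svd(A-c);print('cover roof',len(A),c.round(4),'n',V[2].round(3),cv2.minAreaRect(A[:,:2].astype(np.float32)),np.median(A[:,2]))
# reamer & case from fresh views
im2,d2=camera("top")
np.savez("top2.npz",p=im2,d=d2);np.savez("scene2.npz",p=im,d=d)
rr=tool(4.5,38).as_matrix();n=-rr[:,2];ex=rr[:,1];ey=rr[:,0]
rim=np.array([.505,-.273,.0993])-.02*n;print('rim',rim)
for nm,I,dd in(("top",im2,d2),("scene",im,d)):
    W=cloud(nm,dd);T=np.stack([(W-rim)@ex,(W-rim)@ey,(W-rim)@n],-1)*1e3
    near=(abs(T[...,0])<35)&(abs(T[...,1])<105)&(abs(T[...,2])<30)
    J=I.astype(int);g=near&(J[...,1]>J[...,0]*1.4)&(J[...,1]>J[...,2]*1.3)
    Q=T[g&(abs(T[...,2])<3)];print(nm,'case rim pts',len(Q),'x',np.percentile(Q[:,0],[.5,99.5]).round(1),'y',np.percentile(Q[:,1],[.5,99.5]).round(1))
    b=near&(T[...,2]>4)&(J.min(2)>110)&(abs(T[...,0])<15);Q=T[b];print('flutes',len(Q),'x',np.percentile(Q[:,0],[2,50,98]).round(1),'y',np.percentile(Q[:,1],[1,50,99]).round(1),'z',np.percentile(Q[:,2],[5,50,95]).round(1))
    s=near&(T[...,2]>6)&~g&(J.max(2)<100)&(abs(T[...,0])<10);Q=T[s];print('shank',len(Q),'x',np.percentile(Q[:,0],[2,50,98]).round(1),'y',np.percentile(Q[:,1],[2,50,98]).round(1),'z',np.percentile(Q[:,2],[5,50,95]).round(1)) if len(Q) else 0
E
```

```text
[0.50128257 0.26871081 0.17215119] 0.08539234025941424
cover roof 1539 [0.5025 0.2683 0.0438] n [-0.02   0.002 -1.   ] ((0.4993830621242523, 0.2697845697402954), (0.18228764832019806, 0.060289327055215836), 82.89757537841797) 0.043885979819089295
rim [ 0.51727527 -0.27203392  0.08353978]
top case rim pts 227 x [-25.8  29.5] y [-90.3  89.8]
flutes 24 x [0.3 5.8 8.3] y [22.  42.2 79.1] z [13.  16.6 20.8]
shank 144 x [-7.4  3.7  8.8] y [-36.2  12.4  80.7] z [ 9.1 14.5 19.5]
scene case rim pts 210 x [-28.4  31.7] y [-89.8  88.7]
flutes 116 x [-4.1  4.2  9.6] y [21.4 50.4 80.7] z [10.7 14.2 17. ]
shank 113 x [-3.   4.5  9.2] y [-41.4   2.5  77.3] z [ 6.8 11.2 15. ]
```

```bash
python3 - <<'E'
from h import *
r=tool(4.5,38);m=r.as_matrix();n=-m[:,2]
rim=np.array([.5173,-.2720,.0835]);g=rim+.002*m[:,1]+.033*m[:,0]-.012*n;print(g)
plan(g+.1*n,r,16,1)
print();plan(g,r,8,.45,(g+.1*n,r))
E
```

```text
[ 0.52364718 -0.23839842  0.07527519]
dist 0.5148 turn deg 39.25 per row 0.0322 2.45
[[-0.161, 0.006, 0.005], [-0.013, 0.0012, -0.0038], 1]
[[-0.161, 0.004, 0.004], [-0.013, 0.0012, -0.0038], 1]
[[-0.161, 0.002, 0.004], [-0.013, 0.0012, -0.0038], 1]
[[-0.161, -0.0, 0.003], [-0.013, 0.0012, -0.0038], 1]
[[-0.161, -0.002, 0.003], [-0.013, 0.0012, -0.0038], 1]
[[-0.161, -0.004, 0.002], [-0.013, 0.0012, -0.0038], 1]
[[-0.161, -0.006, 0.001], [-0.013, 0.0012, -0.0038], 1]
[[-0.161, -0.008, 0.0], [-0.013, 0.0012, -0.0038], 1]
[[-0.161, -0.01, -0.0], [-0.013, 0.0012, -0.0038], 1]
[[-0.16, -0.012, -0.002], [-0.013, 0.0012, -0.0038], 1]
[[-0.16, -0.014, -0.003], [-0.013, 0.0012, -0.0038], 1]
[[-0.16, -0.016, -0.004], [-0.013, 0.0012, -0.0038], 1]
[[-0.16, -0.017, -0.005], [-0.013, 0.0012, -0.0038], 1]
[[-0.16, -0.019, -0.006], [-0.013, 0.0012, -0.0038], 1]
[[-0.159, -0.021, -0.008], [-0.013, 0.0012, -0.0038], 1]
[[-0.159, -0.022, -0.009], [-0.013, 0.0012, -0.0038], 1]

dist 0.1 turn deg 0.0 per row 0.0125 0.0
[[0.0, 0.0, 0.063], [0.0, 0.0, 0.0], 0.45]
[[0.0, 0.0, 0.063], [0.0, 0.0, 0.0], 0.45]
[[0.0, 0.0, 0.063], [0.0, 0.0, 0.0], 0.45]
[[0.0, 0.0, 0.063], [0.0, 0.0, 0.0], 0.45]
[[0.0, 0.0, 0.063], [0.0, 0.0, 0.0], 0.45]
[[0.0, 0.0, 0.063], [0.0, 0.0, 0.0], 0.45]
[[0.0, 0.0, 0.063], [0.0, 0.0, 0.0], 0.45]
[[0.0, 0.0, 0.063], [0.0, 0.0, 0.0], 0.45]
```

Request:
apply_moves(steps=[[[-0.161,0.006,0.005],[-0.013,0.0012,-0.0038],1],[[-0.161,0.004,0.004],[-0.013,0.0012,-0.0038],1],[[-0.161,0.002,0.004],[-0.013,0.0012,-0.0038],1],[[-0.161,0,0.003],[-0.013,0.0012,-0.0038],1],[[-0.161,-0.002,0.003],[-0.013,0.0012,-0.0038],1],[[-0.161,-0.004,0.002],[-0.013,0.0012,-0.0038],1],[[-0.161,-0.006,0.001],[-0.013,0.0012,-0.0038],1],[[-0.161,-0.008,0],[-0.013,0.0012,-0.0038],1]])

```text
clock: 12.08
eef_pos: [0.4789, 0.01, 0.1593]
tool_rot: [0.705, 0.691, 0.119, 0.11]
ft_force: [0.5, -0.6, -0.6]
grip_width: 0.0856
grasp_force: 0.0
```

Request:
apply_moves(steps=[[[-0.161,-0.01,0],[-0.013,0.0012,-0.0038],0.45],[[-0.16,-0.012,-0.002],[-0.013,0.0012,-0.0038],0.45],[[-0.16,-0.014,-0.003],[-0.013,0.0012,-0.0038],0.45],[[-0.16,-0.016,-0.004],[-0.013,0.0012,-0.0038],0.45],[[-0.16,-0.017,-0.005],[-0.013,0.0012,-0.0038],0.45],[[-0.16,-0.019,-0.006],[-0.013,0.0012,-0.0038],0.45],[[-0.159,-0.021,-0.008],[-0.013,0.0012,-0.0038],0.45],[[-0.159,-0.022,-0.009],[-0.013,0.0012,-0.0038],0.45]])

```text
clock: 12.75
eef_pos: [0.4584, -0.2464, 0.1509]
tool_rot: [0.642, 0.696, 0.235, 0.219]
ft_force: [0.7, -0.7, -0.7]
grip_width: 0.0385
grasp_force: 0.0
```

```bash
python3 - <<'E'
from h import *
o=bot.get_obs();M=R.from_quat(o['tool_rot']).as_matrix();p=o['eef_pos'];print(p,o['grip_width'])
im,d=camera("scene");W=cloud("scene",d);T=(W-p)@M*1e3
m=(abs(T[...,0])<18)&(T[...,1]<50)&(T[...,1]>-50)&(T[...,2]>-70)&(T[...,2]<30)
Y=T[m]
for a in range(-60,20,5):
    k=Y[(Y[:,2]>=a)&(Y[:,2]<a+5)]
    if len(k)>1: print(a,len(k),'x',k[:,0].min().round(),k[:,0].max().round(),'y',k[:,1].min().round(),k[:,1].max().round())
r=tool(4.5,38);m=r.as_matrix();n=-m[:,2]
rim=np.array([.5173,-.2720,.0835]);g=rim+.002*m[:,1]+.033*m[:,0]-.012*n
plan(g+.02*n,r,6,.45)
E
```

```text
[ 0.45838685 -0.24639272  0.15094391] 0.03845801657198672
-60 21 x -10.0 13.0 y -25.0 49.0
-55 23 x -9.0 14.0 y 29.0 40.0
-50 27 x -8.0 13.0 y 20.0 38.0
-45 27 x -8.0 12.0 y -25.0 35.0
-40 27 x -7.0 14.0 y 21.0 38.0
-35 32 x -8.0 13.0 y -19.0 37.0
-30 27 x -8.0 14.0 y -23.0 34.0
-25 27 x -8.0 13.0 y 22.0 37.0
-20 21 x -8.0 12.0 y -22.0 31.0
-15 14 x -5.0 11.0 y 18.0 28.0
dist 0.0812 turn deg 0.82 per row 0.0135 0.14
[[0.008, 0.007, 0.067], [-0.0005, 0.0005, -0.0001], 0.45]
[[0.008, 0.006, 0.067], [-0.0005, 0.0005, -0.0001], 0.45]
[[0.008, 0.006, 0.067], [-0.0005, 0.0005, -0.0001], 0.45]
[[0.008, 0.006, 0.067], [-0.0005, 0.0005, -0.0001], 0.45]
[[0.008, 0.006, 0.067], [-0.0005, 0.0005, -0.0001], 0.45]
[[0.008, 0.006, 0.067], [-0.0005, 0.0005, -0.0001], 0.45]
```

Request:
apply_moves(steps=[[[0.006,0.006,0.067],[-0.0005,0.0005,0],0.45],[[0.006,0.006,0.067],[-0.0005,0.0005,0],0.45],[[0.006,0.006,0.067],[-0.0005,0.0005,0],0.45],[[0.006,0.006,0.067],[-0.0005,0.0005,0],0.45],[[0.006,0.006,0.067],[-0.0005,0.0005,0],0.45],[[0.006,0.006,0.06],[-0.0005,0.0005,0],0.45],[[0,0,0.045],[0,0,0],0.45],[[0,0,0.02],[0,0,0],0.45]])

```text
clock: 13.47
eef_pos: [0.5202, -0.2319, 0.0809]
tool_rot: [0.641, 0.696, 0.241, 0.217]
ft_force: [-0.1, -0.2, -0.7]
grip_width: 0.0384
grasp_force: 0.0
```

```bash
python3 - <<'E'
from h import *
o=bot.get_obs();p=o['eef_pos'];M=R.from_quat(o['tool_rot']).as_matrix();print(p,o['ft_force'])
r=tool(4.5,38);m=r.as_matrix();n=-m[:,2]
rim=np.array([.5173,-.2720,.0835]);print('in case frame (x,y,z)',((p-rim)@np.stack([m[:,1],m[:,0],n],1)).round(4))
ims=[]
for k in("scene","top"):
    im,d=camera(k);u,v=proj(k,p-.02*M[:,2]).astype(int);ims.append(cv2.resize(im[v-40:v+40,u-53:u+53,::-1],(400,302),interpolation=cv2.INTER_CUBIC))
cv2.imwrite('pics/r2.png',cv2.convertScaleAbs(np.hstack(ims),alpha=1.6,beta=10))
E
```

```text
[ 0.52023233 -0.23189203  0.08090392] [-0.0607544  -0.20657724 -0.67606689]
in case frame (x,y,z) [ 0.0032  0.0398 -0.0058]
```

View pics/r2.png

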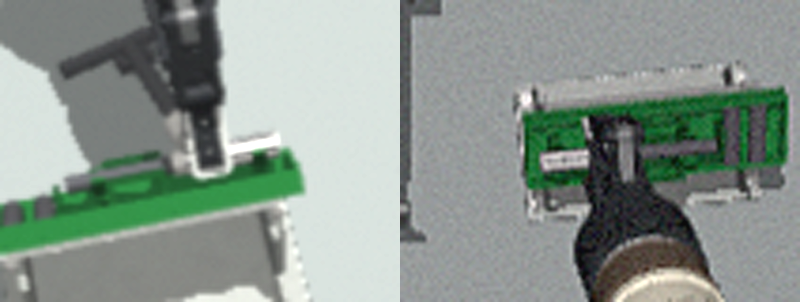

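The fingers straddle the flutes at (207,150) in the left crop, about 8 mm too far to +y. Shifting back and a little deeper, then closing.

Request:
apply_moves(steps=[[[-0.02,-0.004,0.004],[0,0,0],0.45],[[-0.02,-0.003,0.004],[0,0,0],0.45],[[0,0,0.004],[0,0,0],0.45],[[0,0,0],[0,0,0],0],[[0,0,0],[0,0,0],0],[[0,0,0],[0,0,0],0],[[0,0,0],[0,0,0],0],[[0,0,0],[0,0,0],0]])

```text
clock: 14.23
eef_pos: [0.5192, -0.2412, 0.0782]
tool_rot: [0.642, 0.696, 0.239, 0.217]
ft_force: [-6.3, -2.0, 1.7]
grip_width: 0.0116
grasp_force: 58.6
```

Width 11.6 mm, plus the same ~2.6 mm bias seen on the tabs, gives 14, so it has the flutes. Lifting out along the case normal.

Request:
apply_moves(steps=[[[0,0,-0.01],[0,0,0],0],[[0,0,-0.03],[0,0,0],0],[[0,0,-0.05],[0,0,0],0],[[0,0,-0.07],[0,0,0],0],[[0,0,-0.08],[0,0,0],0],[[0,0,-0.08],[0,0,0],0],[[0,0,-0.08],[0,0,0],0],[[0,0,-0.05],[0,0,0],0]])

```text
clock: 14.9
eef_pos: [0.4659, -0.2458, 0.1521]
tool_rot: [0.64, 0.696, 0.241, 0.218]
ft_force: [0.1, -0.4, -1.9]
grip_width: 0.0116
grasp_force: 58.5
```

```bash
python3 - <<'E'
from h import *
o=bot.get_obs();p=o['eef_pos'];M=R.from_quat(o['tool_rot']).as_matrix();print(p,o['ft_force'],o['ft_torque'],o['grip_width'],o['joint_pos'].round(2))
for k in("scene","top"):
    im,d=camera(k);W=cloud(k,d);T=(W-p)@M*1e3
    m=(abs(T[...,0])<110)&(abs(T[...,1])<12)&(T[...,2]>-35)&(T[...,2]<20)&((abs(T[...,0])>16))
    Q=T[m];print(k,len(Q),'x',np.percentile(Q[:,0],[1,99]).round(1))
    if len(Q)>10:
        print(' fit y,z vs x',np.polyfit(Q[:,0],Q[:,1],1).round(3),np.polyfit(Q[:,0],Q[:,2],1).round(3))
    b=m&(im.min(2)>110);print(' bright x',np.percentile(T[b][:,0],[1,99]).round(1) if b.any() else None)
plan([.5575,.004,.12],tool(-.8,0),12,0)
E
```

```text
[ 0.46589683 -0.24583534  0.15211088] [ 0.09708062 -0.44704746 -1.89573911] [-0.05312277  0.78899741  0.00320426] 0.011562086095880596 [-0.77  0.05 -0.64  0.41  0.48  0.84]
scene 247 x [-67.3  50.3]
 fit y,z vs x [0.012 4.006] [-6.0000e-03 -1.7394e+01]
 bright x [17.1 51.5]
top 159 x [-68.4  50.2]
 fit y,z vs x [3.000e-03 3.823e+00] [-2.0000e-02 -2.1976e+01]
 bright x [18.8 47.6]
dist 0.2685 turn deg 38.43 per row 0.0224 3.2
[[0.101, 0.028, 0.04], [0.0176, -0.0009, 0.0025], 0]
[[0.101, 0.029, 0.038], [0.0176, -0.0009, 0.0025], 0]
[[0.101, 0.031, 0.036], [0.0176, -0.0009, 0.0025], 0]
[[0.102, 0.032, 0.034], [0.0176, -0.0009, 0.0025], 0]
[[0.102, 0.033, 0.032], [0.0176, -0.0009, 0.0025], 0]
[[0.103, 0.034, 0.03], [0.0176, -0.0009, 0.0025], 0]
[[0.103, 0.035, 0.027], [0.0176, -0.0009, 0.0025], 0]
[[0.103, 0.035, 0.025], [0.0176, -0.0009, 0.0025], 0]
[[0.104, 0.036, 0.023], [0.0176, -0.0009, 0.0025], 0]
[[0.104, 0.036, 0.021], [0.0176, -0.0009, 0.0025], 0]
[[0.104, 0.036, 0.018], [0.0176, -0.0009, 0.0025], 0]
[[0.105, 0.036, 0.016], [0.0176, -0.0009, 0.0025], 0]
```

Request:
apply_moves(steps=[[[0.101,0.028,0.04],[0.0176,-0.0009,0.0025],0],[[0.101,0.029,0.038],[0.0176,-0.0009,0.0025],0],[[0.101,0.031,0.036],[0.0176,-0.0009,0.0025],0],[[0.102,0.032,0.034],[0.0176,-0.0009,0.0025],0],[[0.102,0.033,0.032],[0.0176,-0.0009,0.0025],0],[[0.103,0.034,0.03],[0.0176,-0.0009,0.0025],0],[[0.103,0.035,0.027],[0.0176,-0.0009,0.0025],0],[[0.103,0.035,0.025],[0.0176,-0.0009,0.0025],0]])

```text
clock: 15.67
eef_pos: [0.5276, -0.0769, 0.1285]
tool_rot: [0.697, 0.709, 0.081, 0.071]
ft_force: [1.3, -1.0, -1.7]
grip_width: 0.0114
grasp_force: 58.7
```

Request:
apply_moves(steps=[[[0.104,0.036,0.023],[0.0176,-0.0009,0.0025],0],[[0.104,0.036,0.021],[0.0176,-0.0009,0.0025],0],[[0.104,0.036,0.018],[0.0176,-0.0009,0.0025],0],[[0.105,0.036,0.016],[0.0176,-0.0009,0.0025],0],[[0,0,0],[0,0,0],0],[[0,0,0],[0,0,0],0],[[0,0,0],[0,0,0],0],[[0,0,0],[0,0,0],0]])

```text
clock: 16.33
eef_pos: [0.5565, 0.0046, 0.1178]
tool_rot: [0.712, 0.702, 0.0, -0.003]
ft_force: [0.4, -1.1, -2.8]
grip_width: 0.0113
grasp_force: 58.9
```

```bash
python3 - <<'E'
from h import *
o=bot.get_obs();p=o['eef_pos'];M=R.from_quat(o['tool_rot']).as_matrix();print(p,o['tool_rot'].round(3),o['ft_force'])
for k in("scene","top"):
    im,d=camera(k);W=cloud(k,d);T=(W-p)
    m=(abs(T[...,1])<90)&(abs(T[...,0])<.018)&(T[...,2]>0)&(T[...,2]<.035)&(abs(T[...,1])>.018)&(abs(T[...,1])<.09)
    Q=W[m]
    if len(Q)>10: print(k,len(Q),'y',np.percentile(Q[:,1],[1,99]).round(4),'x(y)',np.polyfit(Q[:,1],Q[:,0],1).round(4),'x pct',np.percentile(Q[:,0],[2,50,98]).round(4),'z',np.percentile(Q[:,2],[5,50,95]).round(4))
    s=(W[...,2]>.036)&(W[...,2]<.06)&(abs(W[...,1])<.075)
    for nm,c in(('far',.602),('near',.514)):
        b=s&(abs(W[...,0]-c)<.014);Q=W[b];
        if len(Q)>10: print(' ',nm,len(Q),'x med',np.median(Q[:,0]).round(4),np.percentile(Q[:,0],[5,95]).round(4),'y',np.percentile(Q[:,1],[2,98]).round(4),'z',np.percentile(Q[:,2],[50,95]).round(4))
E
```

```text
[0.55652805 0.00459357 0.1177577 ] [ 0.712  0.702  0.    -0.003] [ 0.4480858  -1.09009882 -2.75128047]
scene 199 y [-0.0644  0.0556] x(y) [0.0279 0.5593] x pct [0.5517 0.5592 0.5653] z [0.1316 0.1376 0.1421]
  far 173 x med 0.6014 [0.5932 0.6056] y [-0.048   0.0666] z [0.0449 0.0487]
  near 302 x med 0.5163 [0.5087 0.5223] y [-0.065   0.0491] z [0.0433 0.0484]
top 49 y [-0.064  -0.0341] x(y) [0.024  0.5562] x pct [0.5509 0.5553 0.5596] z [0.1339 0.1384 0.1427]
  far 42 x med 0.6 [0.5939 0.6098] y [-0.0481 -0.0291] z [0.045  0.0499]
  near 33 x med 0.5122 [0.509  0.5155] y [-0.0663 -0.037 ] z [0.0437 0.0486]
```

Request:
apply_moves(steps=[[[-0.004,0,0.05],[0,0,0],0],[[-0.004,0,0.08],[0,0,0],0],[[-0.004,0,0.08],[0,0,0],0],[[-0.004,0,0.07],[0,0,0],0],[[-0.002,0,0.06],[0,0,0],0],[[0,0,0.04],[0,0,0],0],[[0,0,0.03],[0,0,0],0],[[0,0,0.015],[0,0,0],0]])

```text
clock: 17.1
eef_pos: [0.5564, 0.0015, 0.0322]
tool_rot: [0.712, 0.702, -0.0, -0.003]
ft_force: [0.9, -0.5, -0.6]
grip_width: 0.0113
grasp_force: 58.9
```

Request:
apply_moves(steps=[[[0,0,0.008],[0,0,0],0],[[0,0,0.006],[0,0,0],0],[[0,0,0.005],[0,0,0],0],[[0,0,0.005],[0,0,0],0],[[0,0,0],[0,0,0],0],[[0,0,0],[0,0,0],0],[[0,0,0],[0,0,0],0],[[0,0,0],[0,0,0],0]])

```text
clock: 17.77
eef_pos: [0.5571, 0.0019, 0.0284]
tool_rot: [0.712, 0.702, 0.0, -0.002]
ft_force: [-0.0, -0.2, -2.1]
grip_width: 0.0112
grasp_force: 58.9
```

Request:
apply_moves(steps=[[[0,0,0.006],[0,0,0],0],[[0,0,0.006],[0,0,0],0],[[0,0,0.005],[0,0,0],0],[[0,0,0.004],[0,0,0],0],[[0,0,0],[0,0,0],0],[[0,0,0],[0,0,0],0],[[0,0,0],[0,0,0],0],[[0,0,0],[0,0,0],0]])

```text
clock: 18.43
eef_pos: [0.557, 0.0019, 0.0241]
tool_rot: [0.712, 0.702, 0.0, -0.002]
ft_force: [0.4, -1.3, -1.4]
grip_width: 0.0115
grasp_force: 58.9
```

Request:
apply_moves(steps=[[[0,0,0.005],[0,0,0],0],[[0,0,0.005],[0,0,0],0],[[0,0,0.004],[0,0,0],0],[[0,0,0],[0,0,0],0],[[0,0,0],[0,0,0],0],[[0,0,0],[0,0,0],0],[[0,0,0],[0,0,0],0],[[0,0,0],[0,0,0],0]])

```text
clock: 19.1
eef_pos: [0.5575, 0.0019, 0.0217]
tool_rot: [0.712, 0.702, 0.001, -0.002]
ft_force: [0.6, -0.1, 3.1]
grip_width: 0.0114
grasp_force: 59.3
```

Contact: the wrist force rose by about 5 N. Opening part way, so the fingers stay clear of the neighbouring reamers, then up.

Request:
apply_moves(steps=[[[0,0,0.002],[0,0,0],0],[[0,0,0],[0,0,0],0.32],[[0,0,0],[0,0,0],0.32],[[0,0,0],[0,0,0],0.32],[[0,0,0],[0,0,0],0.32],[[0,0,-0.02],[0,0,0],0.32],[[0,0,-0.05],[0,0,0],0.32],[[0,0,-0.07],[0,0,0],0.32]])

```text
clock: 19.77
eef_pos: [0.5558, 0.0018, 0.0485]
tool_rot: [0.712, 0.702, -0.001, -0.004]
ft_force: [-0.7, 0.3, 0.6]
grip_width: 0.027
grasp_force: 0.0
```

Request:
apply_moves(steps=[[[0,0,-0.1],[0,0,0],0.32],[[0,0,-0.12],[0,0,0],0.32],[[0,0,-0.14],[0,0,0],0.32],[[0,0,-0.14],[0,0,0],0.32],[[0,0,-0.14],[0,0,0],0.32],[[0,0,-0.1],[0,0,0],0.32],[[0,0,-0.05],[0,0,0],0.32],[[0,0,0],[0,0,0],0.32]])

```text
clock: 20.43
eef_pos: [0.5592, 0.0012, 0.2104]
tool_rot: [0.712, 0.702, 0.003, -0.0]
ft_force: [-0.2, 0.9, -0.2]
grip_width: 0.0273
grasp_force: 0.0
```

```bash
python3 - <<'E'
from h import *
o=bot.get_obs();p=o['eef_pos'];print(p,o['grip_width'])
ims=[]
for k in("scene","top"):
    im,d=camera(k);W=cloud(k,d)
    u,v=proj(k,[.558,.002,.04]).astype(int);ims.append(cv2.resize(im[v-40:v+40,u-53:u+53,::-1],(400,302),interpolation=cv2.INTER_CUBIC))
    s=(W[...,2]>.036)&(W[...,2]<.06)&(abs(W[...,1])<.08)
    for nm,c in(('far',.602),('mid',.558),('near',.514)):
        Q=W[s&(abs(W[...,0]-c)<.014)]
        if len(Q)>10: print(k,nm,len(Q),'x med',np.median(Q[:,0]).round(4),'slope',np.polyfit(Q[:,1],Q[:,0],1)[0].round(3),'y',np.percentile(Q[:,1],[2,98]).round(4),'z',np.percentile(Q[:,2],[50,95]).round(4))
cv2.imwrite('pics/t1.png',cv2.convertScaleAbs(np.hstack(ims),alpha=1.6,beta=10))
E
```

```text
[0.55922669 0.00115298 0.2103673 ] 0.027280417238412756
scene far 181 x med 0.6009 slope 0.02 y [-0.0482  0.066 ] z [0.0444 0.0482]
scene mid 302 x med 0.5596 slope 0.024 y [-0.0634  0.05  ] z [0.0414 0.0478]
scene near 302 x med 0.5157 slope 0.025 y [-0.0654  0.0498] z [0.043 0.047]
top far 31 x med 0.5991 slope 0.088 y [-0.0481 -0.0319] z [0.0461 0.0495]
top mid 42 x med 0.5557 slope 0.014 y [-0.0666 -0.0371] z [0.039  0.0444]
top near 41 x med 0.5116 slope 0.04 y [-0.0663 -0.0397] z [0.044  0.0472]
```

View pics/t1.png

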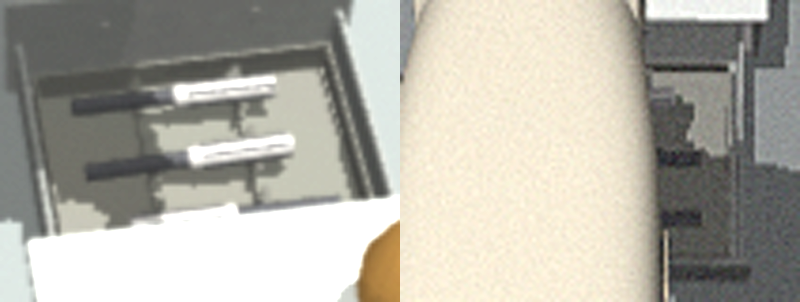

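In the left crop the reamer lies parallel in the middle lane at (190,158), same height as its neighbours and centred at y ≈ 0.002, x ≈ 0.558. Next I'll shut the drawer with closed fingers tilted 20°, so the gripper body stays away from the tools on the unit.

```bash
python3 - <<'E'
from h import *
r=tool(-.8,20);a=np.array([.38,.003,.21])
plan(a,r,8,0);b=np.array([.38,.003,.04]);plan(b,r,8,0,(a,r));plan(b+[.16,-.0022,0],r,8,0,(b,r))
z=np.load("top0.npz");W=cloud("top",z['d']);m=np.zeros((480,640),bool);m[140:175,265:350]=1
q=W[m&(W[...,2]>.115)];print('bystanders on unit min x',np.percentile(q[:,0],[0.5,2]),q[q[:,1]>.03].min(0))
E
```

```text
dist 0.1773 turn deg 20.2 per row 0.0222 2.52
[[-0.0, -0.111, -0.002], [-0.014, -0.0002, -0.0], 0]
[[-0.0, -0.111, -0.007], [-0.014, -0.0002, -0.0], 0]
[[-0.0, -0.11, -0.012], [-0.014, -0.0002, -0.0], 0]
[[-0.0, -0.11, -0.016], [-0.014, -0.0002, -0.0], 0]
[[-0.0, -0.109, -0.021], [-0.014, -0.0002, -0.0], 0]
[[-0.0, -0.108, -0.026], [-0.014, -0.0002, -0.0], 0]
[[-0.0, -0.106, -0.031], [-0.014, -0.0002, -0.0], 0]
[[-0.0, -0.105, -0.035], [-0.014, -0.0002, -0.0], 0]
dist 0.17 turn deg 0.0 per row 0.0212 0.0
[[0.0, -0.036, 0.1], [0.0, 0.0, 0.0], 0]
[[0.0, -0.036, 0.1], [0.0, 0.0, 0.0], 0]
[[0.0, -0.036, 0.1], [0.0, 0.0, 0.0], 0]
[[0.0, -0.036, 0.1], [0.0, 0.0, 0.0], 0]
[[0.0, -0.036, 0.1], [0.0, 0.0, 0.0], 0]
[[0.0, -0.036, 0.1], [0.0, 0.0, 0.0], 0]
[[0.0, -0.036, 0.1], [0.0, 0.0, 0.0], 0]
[[0.0, -0.036, 0.1], [0.0, 0.0, 0.0], 0]
dist 0.16 turn deg 0.0 per row 0.02 0.0
[[0.0, 0.094, 0.034], [0.0, 0.0, 0.0], 0]
[[0.0, 0.094, 0.034], [0.0, 0.0, 0.0], 0]
[[0.0, 0.094, 0.034], [0.0, 0.0, 0.0], 0]
[[0.0, 0.094, 0.034], [0.0, 0.0, 0.0], 0]
[[0.0, 0.094, 0.034], [0.0, 0.0, 0.0], 0]
[[0.0, 0.094, 0.034], [0.0, 0.0, 0.0], 0]
[[0.0, 0.094, 0.034], [0.0, 0.0, 0.0], 0]
[[0.0, 0.094, 0.034], [0.0, 0.0, 0.0], 0]
bystanders on unit min x [0.27808049 0.69401138] [0.69347596 0.04268192 0.12131197]
```

Request:
apply_moves(steps=[[[0,-0.111,-0.002],[-0.014,0,0],0],[[0,-0.111,-0.007],[-0.014,0,0],0],[[0,-0.11,-0.012],[-0.014,0,0],0],[[0,-0.11,-0.016],[-0.014,0,0],0],[[0,-0.109,-0.021],[-0.014,0,0],0],[[0,-0.108,-0.026],[-0.014,0,0],0],[[0,-0.106,-0.031],[-0.014,0,0],0],[[0,-0.105,-0.035],[-0.014,0,0],0]])

```text
clock: 21.2
eef_pos: [0.3775, 0.0035, 0.2078]
tool_rot: [0.701, 0.692, 0.122, 0.121]
ft_force: [-0.4, -0.6, 0.7]
grip_width: -0.0002
grasp_force: 0.0
```

Request:
apply_moves(steps=[[[0,-0.036,0.1],[0,0,0],0],[[0,-0.036,0.1],[0,0,0],0],[[0,-0.036,0.1],[0,0,0],0],[[0,-0.036,0.1],[0,0,0],0],[[0,-0.036,0.1],[0,0,0],0],[[0,-0.036,0.1],[0,0,0],0],[[0,-0.036,0.1],[0,0,0],0],[[0,-0.036,0.1],[0,0,0],0]])

```text
clock: 21.87
eef_pos: [0.3784, 0.0042, 0.0379]
tool_rot: [0.702, 0.692, 0.122, 0.121]
ft_force: [-0.3, -0.7, -0.4]
grip_width: 0.0005
grasp_force: 0.0
```

Request:
apply_moves(steps=[[[0,0.056,0.02],[0,0,0],0],[[0,0.056,0.02],[0,0,0],0],[[0,0.04,0.0145],[0,0,0],0],[[0,0.035,0.0127],[0,0,0],0],[[0,0.035,0.0127],[0,0,0],0],[[0,0.035,0.0127],[0,0,0],0],[[0,0.035,0.0127],[0,0,0],0],[[0,0.035,0.0127],[0,0,0],0]])

```text
clock: 22.53
eef_pos: [0.4508, 0.0032, 0.0408]
tool_rot: [0.701, 0.691, 0.123, 0.122]
ft_force: [-1.2, 0.1, 0.9]
grip_width: -0.0002
grasp_force: 0.8
```

Request:
apply_moves(steps=[[[0,0.04,0.0146],[0,0,0],0],[[0,0.044,0.016],[0,0,0],0],[[0,0.047,0.017],[0,0,0],0],[[0,0.047,0.017],[0,0,0],0],[[0,0.047,0.017],[0,0,0],0],[[0,0.047,0.017],[0,0,0],0],[[0,0.047,0.017],[0,0,0],0],[[0,0.04,0.0146],[0,0,0],0]])

```text
clock: 23.2
eef_pos: [0.5278, 0.0021, 0.0405]
tool_rot: [0.701, 0.691, 0.123, 0.122]
ft_force: [-2.9, -1.4, -0.5]
grip_width: 0.0002
grasp_force: 0.8
```

```bash
python3 - <<'E'
from h import *
o=bot.get_obs();print(o['eef_pos'],o['ft_force'])
for k in("scene","top"):
    im,d=camera(k);W=cloud(k,d)
    m=(abs(W[...,2]-.09)<.008)&(abs(abs(W[...,1])-.08)<.018)&(W[...,0]<.635)&(W[...,0]>.44)
    print(k,m.sum(),np.percentile(W[m][:,0],[5,50,95]).round(4) if m.any() else '')
E
```

```text
[0.52781421 0.00213616 0.04049408] [-2.89581786 -1.37952728 -0.46338757]
scene 162 [0.5685 0.5727 0.5761]
top 66 [0.5716 0.5746 0.5778]
```

The panel follows, now at x ≈ 0.574; about 65 mm remain.

Request:
apply_moves(steps=[[[0,0.035,0.0127],[0,0,0],0],[[0,0.038,0.014],[0,0,0],0],[[0,0.038,0.014],[0,0,0],0],[[0,0.038,0.014],[0,0,0],0],[[0,0.038,0.014],[0,0,0],0],[[0,0.035,0.0127],[0,0,0],0],[[0,0.028,0.01],[0,0,0],0],[[0,0.019,0.007],[0,0,0],0]])

```text
clock: 23.97
eef_pos: [0.5852, 0.0014, 0.0407]
tool_rot: [0.701, 0.691, 0.124, 0.123]
ft_force: [-1.0, -0.4, -0.6]
grip_width: -0.0
grasp_force: 0.6
```

Request:
apply_moves(steps=[[[0,0.009,0.0034],[0,0,0],0],[[0,0.009,0.0034],[0,0,0],0],[[0,0.005,0.0017],[0,0,0],0],[[0,0.005,0.0017],[0,0,0],0],[[0,0,0],[0,0,0],0],[[0,0,0],[0,0,0],0],[[0,0,0],[0,0,0],0],[[0,0,0],[0,0,0],0]])

```text
clock: 24.63
eef_pos: [0.59, 0.0014, 0.0407]
tool_rot: [0.701, 0.691, 0.123, 0.122]
ft_force: [0.2, -1.0, -0.1]
grip_width: -0.0001
grasp_force: 0.0
```

```bash
python3 - <<'E'
from h import *
o=bot.get_obs();print(o['eef_pos'],o['ft_force'])
for k in("scene","top"):
    im,d=camera(k);W=cloud(k,d)
    m=(abs(W[...,2]-.09)<.008)&(abs(abs(W[...,1])-.08)<.018)&(W[...,0]<.66)&(W[...,0]>.54)
    print(k,m.sum(),np.percentile(W[m][:,0],[5,50,95]).round(4) if m.any() else '')
    h=(abs(W[...,2]-.068)<.008)&(abs(W[...,1])<.055)&(abs(W[...,1])>.02)&(W[...,0]<.66)&(W[...,0]>.54)&(im.min(2)>100);print(' handle',h.sum(),np.percentile(W[h][:,0],[5,50,95]).round(4) if h.any() else '')
E
```

```text
[0.59003652 0.00139999 0.04070616] [ 0.21128697 -1.00695244 -0.11763364]
scene 105 [0.6306 0.6346 0.6527]
 handle 134 [0.5964 0.6026 0.6147]
top 97 [0.6293 0.6337 0.6522]
 handle 77 [0.5962 0.6024 0.6262]
```

Request:
apply_moves(steps=[[[0,0.01,0.0035],[0,0,0],0],[[0,0.01,0.0035],[0,0,0],0],[[0,0.01,0.0035],[0,0,0],0],[[0,0.01,0.0035],[0,0,0],0],[[0,0,0],[0,0,0],0],[[0,0,0],[0,0,0],0],[[0,0,0],[0,0,0],0],[[0,0,0],[0,0,0],0]])

```text
clock: 25.4
eef_pos: [0.5986, 0.0013, 0.0408]
tool_rot: [0.701, 0.691, 0.124, 0.122]
ft_force: [-0.2, -0.5, 0.9]
grip_width: 0.0002
grasp_force: 0.0
```

Request:
apply_moves(steps=[[[0,0.008,0.003],[0,0,0],0],[[0,0.008,0.003],[0,0,0],0],[[0,0.005,0.0017],[0,0,0],0],[[0,0.005,0.0017],[0,0,0],0],[[0,0,0],[0,0,0],0],[[0,0,0],[0,0,0],0],[[0,0,0],[0,0,0],0],[[0,0,0],[0,0,0],0]])

```text
clock: 26.07
eef_pos: [0.6006, 0.0012, 0.0388]
tool_rot: [0.702, 0.692, 0.121, 0.12]
ft_force: [-7.4, -0.1, 2.0]
grip_width: 0.0003
grasp_force: 2.9
```

```bash
python3 - <<'E'
from h import *
o=bot.get_obs();print(o['eef_pos'],o['ft_force'])
for k in("scene","top"):
    im,d=camera(k);W=cloud(k,d)
    m=(abs(W[...,2]-.09)<.008)&(abs(abs(W[...,1])-.08)<.018)&(W[...,0]<.66)&(W[...,0]>.54)
    print(k,m.sum(),np.percentile(W[m][:,0],[5,50,95]).round(4) if m.any() else '')
E
```

```text
[0.60059886 0.00124386 0.03875494] [-7.42921125 -0.08554524  1.98997476]
scene 27 [0.6415 0.6506 0.6579]
top 61 [0.64   0.6427 0.6538]
```

The force rises to 7 N with the arm stalled and the panel at the unit's face, so the drawer is shut. Backing off and up.

Request:
apply_moves(steps=[[[0,0.008,0.003],[0,0,0],0],[[0,0,0],[0,0,0],0],[[0,-0.03,-0.011],[0,0,0],0],[[0,-0.06,-0.022],[0,0,0],0],[[0,-0.09,-0.033],[0,0,0],0],[[0,-0.12,-0.044],[0,0,0],0],[[0,-0.12,-0.044],[0,0,0],0],[[0,-0.06,-0.12],[0,0,0],0]])

```text
clock: 26.83
eef_pos: [0.4918, 0.0026, 0.056]
tool_rot: [0.702, 0.692, 0.121, 0.12]
ft_force: [-1.8, -0.4, 0.0]
grip_width: -0.0001
grasp_force: 0.0
```

Request:
apply_moves(steps=[[[0,-0.05,-0.12],[0,0,0],0],[[0,-0.05,-0.14],[0,0,0],0],[[0,-0.05,-0.14],[0,0,0],0],[[0,-0.02,-0.1],[0,0,0],0],[[0,0,-0.05],[0,0,0],0],[[0,0,0],[0,0,0],0],[[0,0,0],[0,0,0],0],[[0,0,0],[0,0,0],0]])

```text
clock: 27.5
eef_pos: [0.4272, 0.0031, 0.1506]
tool_rot: [0.701, 0.691, 0.123, 0.122]
ft_force: [-1.0, 0.4, -0.6]
grip_width: -0.0001
grasp_force: 0.0
```

```bash
python3 - <<'E'
from h import *
o=bot.get_obs();print(o['eef_pos'],o['ft_force'])
for k in("scene","top"):
    im,d=camera(k);W=cloud(k,d)
    m=(abs(W[...,2]-.09)<.008)&(abs(W[...,1])<.098)&(W[...,0]<.66)&(W[...,0]>.54)
    h=(abs(W[...,2]-.068)<.008)&(abs(W[...,1])<.04)&(W[...,0]<.66)&(W[...,0]>.54)&(im.min(2)>100);print(k,'panel',m.sum(),np.percentile(W[m][:,0],[5,50,95]).round(4),' handle',h.sum(),np.percentile(W[h][:,0],[5,50,95]).round(4) if h.any() else '')
    if k=='scene':
        I=im.astype(int);g=(I[...,1]>I[...,0]*1.4)&(I[...,1]>I[...,2]*1.3)&(abs(W[...,0]-.5)<.12)&(abs(W[...,1]-.27)<.15)&(W[...,2]>.037)&(W[...,2]<.1);print('cover',W[g].mean(0).round(4))
        cv2.imwrite('pics/end.png',im[:,:,::-1])
E
```

```text
[0.42722783 0.00314358 0.15062876] [-0.96940471  0.38762565 -0.6141285 ]
scene panel 91 [0.6398 0.6498 0.6584]  handle 161 [0.6059 0.6111 0.6157]
cover [0.5025 0.2683 0.0439]
top panel 170 [0.6402 0.6424 0.6567]  handle 67 [0.6065 0.6089 0.6131]
```

View pics/end.png

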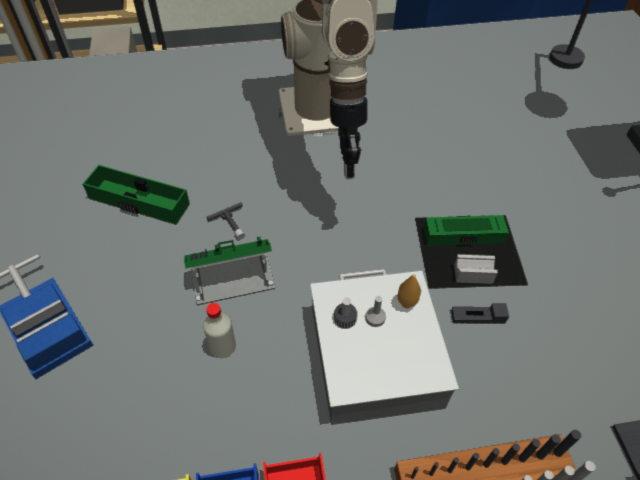

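The final picture shows the cover top up on the mat at (467,230), the drawer shut with its handle at (363,275), and the bystanders in place. Handing in.

```bash
python3 -c "
from workcell import bot
print(bot.job_done())"
```

```text
the job is handed in; nothing more can be done
None
```

I handed the job in with the cover top up on the mat, the reamer in the tray's middle lane, the drawer shut, and no other tools visibly moved; the judge's verdict was not shown.

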